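Set the gauge between grinder rest and wheel

TASK

The right-hand wheel of the bench grinder has worn back and its tool rest is to be reset: slide that wheel's clear eye shield up by about 100 mm, where friction holds it, then take the setting gauge from the tool stand and gently put its blade down into the slanting gap between rest and wheel, midway across the wheel, until its foot lies flat on the rest. Let go and leave it standing there with the shield up, so that I can bring the rest up to it, and leave the other tools and things on the bench where they are.

Things in the scene. Friction and masses are not known exactly. Their poses are not given: they have to be found in the camera images.
- gap (a point): Where the gauge goes: middle of the 8 mm gap between the right-hand wheel and its rest, midway across the wheel, level with the rest's top face. Axes: x square across the gap, rest to wheel; y along the axle, level; z square up out of the rest's top, leaning 32 degrees from vertical to the grinder's front. The gauge goes in along -z. Rest edge at x = -4 mm, wheel at x = +4 mm, curving away.
- grinder: Grey bench grinder, fixed, 300 mm long, 220 mm tall; origin under its middle. Its front faces -x, axle along y at height 125 mm. The right-hand wheel is the one at y = -125 mm (farther from the robot), 150 mm across and 24 mm thick. Each wheel has a guard, a tool rest and an eye shield; the left-hand ones are fixed and not used.
- rest: Tool rest of the right-hand wheel, fixed: a steel plate sloping 32 degrees down to the grinder's front. Origin and axes are those of the gap point. Plate from x = -59 to -4 mm, 86 mm along y, 7 mm thick below z = 0; its straight edge at x = -4 mm faces the wheel. Free space below the gap for the blade.
- shield (a joint): Lift of the right-hand eye shield, m: 0 down (starts 0 to 0.02), 0.12 top stop. Slides straight up on a rod; lifting takes about 8 N and friction holds it wherever left. Pane: clear plastic in a dark frame, upright, 104 mm wide, 100 mm tall, centred on the wheel, 30 mm horizontally in front of the gap point; when down its lower edge is 103 mm above the table and bars the way to the gap.
- shield_knob (a point): Centre of the black block knob on top of the right-hand eye shield's frame: 40 mm along y, 16 mm thick (x), 28 mm tall, free on all sides; 0.22 m above the table when the shield is fully down. Axes: z up, y along the wheel's axle. It rises with the shield.
- gauge_grip (a point): Centre of the setting gauge's flat dark-wood handle, 20 (x) by 30 (y) by 70 mm (z). Gauge 0.2 kg, 155 mm long, upright in one of the stand's three slots. Axes: z from blade to handle; x square to the blade's flat, the foot sticking out on the -x side; y across the blade. In place, these axes match the gap's: the foot lies over the rest.
- gauge_seat (a point): Point on the gauge 80 mm below the handle's centre, same axes, at the blade's mid-thickness, level with the foot's underside. In place it is at the gap point. Below it the steel blade: 4 mm thick (x), 26 mm wide (y), 40 mm long. Foot: steel, 34 mm wide, 10 mm tall, from x = -34 to +2 mm; above it a 10 by 16 mm stem.
- stand_top (a point): Middle of the top of the tool stand: a fixed wooden block 80 mm (x) by 250 mm (y) by 60 mm tall, with three slots 9 by 31 mm, 50 mm deep, in a row along y, 75 mm apart. The gauge, a chisel and a rasp stand in them in any order, hanging by foot or collar; their axes are the stand's.
- chisel: Bench chisel standing in the stand: turned light-wood handle, 30 mm thick, 120 mm above the stand. Origin on its axis at the stand's top. Leave it.
- rasp: Rasp standing in the stand: bulb-shaped wooden handle, 38 mm thick, 101 mm above the stand. Origin on its axis at the stand's top. Leave it.
- mallet: Wooden mallet lying on the bench, head 60 by 110 by 56 mm tall, handle 210 mm along -x. Origin under the head's middle. Leave it.
- oilstone: Oilstone in a wooden block, 200 by 70 by 36 mm, origin under its middle. Leave it.
- plane: Wooden hand plane, 245 by 62 mm, 115 mm tall, origin under its middle. Leave it.
- oilcan: Oil can with a thin spout, 72 mm across, 150 mm tall, origin under its middle. Leave it.
- wrench: Steel wrench, 160 mm long, lying flat. Leave it.
- offcut: Wood offcut 150 by 60 by 28 mm, origin under its middle. Leave it.
Mind the look-alikes: they are no part of the job. Leave any purple or red look-alike of the part that bears gauge_grip alone.

How it is judged:
By the outcome, as a careful person would: the job done as asked, in the order asked, and still so for the second after the job is handed in, with the robot touching nothing.
It also fails if it takes over 56 s, if anything falls off the work surface, if the arm or the gripper's body presses on something with over 40 N, if the wrist force passes 120 N, or if a joint passes its speed limit or range.

ROBOT

A 6-joint arm with a two-finger parallel gripper is mounted at the origin on the work surface. World frame = base frame: x ahead of the robot, y to its left, z up, the work surface at z = 0. Lengths are in mm, angles in degrees, forces in N, time in s.
With the tool pointing down it reaches from about 350 to 1000 mm from the base axis. Payload 7.1 kg.
Tool frame: the origin (TCP) lies at the very end of the fingers, on their centre line; the grasp point (between the pads) lies 19 mm behind it (arm.grip_depth is the distance from the TCP to the grasp point, in mm); z points along the fingers, y is the line along which they close (so a half turn about z gives the same grasp; the last joint's range is limited). The gripper opens to 85 mm and grips with 20 to 120 N. Pads are 22 mm wide; open, the fingers measure 114 mm over their backs; the gripper's body (76 mm by 85 mm) begins 54 mm behind the grasp point. The pads swing forward as they close: fully open they stand 13 mm farther back than shut.
Start: joints at [-73.224, 24.242, 93.386, -0, 62.372, -1.089], TCP at [191.75, -594.842, 231.319] pointing down, gripper open.
Joint ranges: [-172.04, 172.04], [-51.8, 120.97], [4.93, 147.93], [-75.15, 255.16], [6.16, 154.13], [-145.62, 145.62]. Speed limits (degrees/s): [136.94, 136.94, 172.46, 180, 180, 180].

INTERFACE

Orientations are given as [roll, pitch, yaw] about the fixed x, y, z axes, in that order (R = Rz(yaw) Ry(pitch) Rx(roll)).
In Python, from plant import get_state, snapshot, calibration, arm gives the robot as it stands. The module is installed in compiled form; this text tells all that it offers.
- The arm moves only by the tool send_rows, never from a script. Its argument "motion" is a list of rows, each an object of numbers: "wx", "wy", "wz": the turn, a rotation vector about the tool's x, y, z as a fraction of full scale; "dx", "dy", "dz": the shift along the tool's x, y, z as a fraction of full scale; "hand": the gripper command: -1 is shut, 1 is fully open, values between are in proportion. A call has 1 to 8 rows; each row is the pose to reach, as a shift and turn from the pose commanded when the call began, along the tool's axes at that moment; what a row does not reach only later rows make up. Full scale, the value 1, is 0.4 m for a shift and 30 degrees for a turn. A row lasts 1/10 s, in which the tool goes at most 50 mm and 8.59 degrees, less where a joint would pass 70% of its speed; a pose out of reach is approached as far as the arm can. A call with a number of a shift or a turn outside -1 to 1 is refused whole. A call with a gripper value outside its range is refused whole. The fingers move at their own pace and stop on an object; the grip force is fixed at half the most. Time passes only in rows, so rows that repeat a pose let the fingers close. It gives the time, the measured TCP pose, the force, the opening and the grip force at its end, in the units of the state.
- get_state(): the state, without advancing time (a new reading comes with each control period).
- snapshot(name): name is "scene" or "top" or "wrist"; returns (picture, depth): 384x512x3 uint8, blue, green, red; 384x512 float32, mm along the optical axis (not along the pixel's ray), 0 where there is no reading.
- calibration(name): a dict with "fovy" (degrees; the focal length in pixels is half the picture's height over the tangent of half this angle, whatever the lens; pixels are square), "cx", "cy" (the principal point, pixels), "camera_from_world" (4x4, takes a point from world to camera coordinates). Camera axes: x right, y down, z forward; pixel columns grow to the right and rows downward; lengths in mm; the calibration is good to about 2 mm. A picture is of the moment at which its call begins: read the wrist's pose just before it. calibration takes no time and is no camera call; for the wrist camera it gives the pose at the moment of the call.
- arm.job_done(): hands the job in; it is judged then, once.
The state is a dict: "clock": time; "q": joint angles; "qd": joint speeds; "effort": joint torques, N m; "eef_pos": TCP position; "eef_rot": TCP orientation; "ft_force": force on the tool from outside, world axes, zero at the start; "wrist_torque": the same for the moment, N m; "grip_width": finger opening in mm; "grasp_force": force on a finger pad.
Only numpy, scipy, OpenCV 4.12 (cv2) and the standard library are available. Lean on these libraries where they do the work, as an engineer would, in place of code of your own. Each camera call takes 0.05 s, during which the arm holds its last target. There are 200 camera calls.

## Working session

There is one attempt and no reset: what is moved stays moved. The work goes in short steps, Python scripts to look and compute and a tool call to move; the robot and the scene stay as the last step left them, time stands still between calls to the robot, and variables do not carry over. Pictures are saved under pics/ and viewed, at most 13 in all, crops included, and the job is handed in when it is done.

Besides the shell and the picture viewer there is one more tool, called after "Call:" as a command line: name --argument value ..., lists and objects as JSON in quotes. send_rows: Moves the arm, as the interface text tells. Shift numbers are shares of 0.4 m and turn numbers shares of 30 degrees, none past 1 either way. Its arguments: {"type":"object","properties":{"motion":{"type":"array"}},"required":["motion"]}

```bash
mkdir -p pics
cat > h.py <<'E'
import numpy as np, cv2
from plant import get_state, snapshot, calibration, arm
from scipy.spatial.transform import Rotation as R
def cam(n):
    c=calibration(n); im,d=snapshot(n); c['f']=192/np.tan(np.radians(c['fovy']/2)); return im,d,c
def cloud(d,c):
    v,u=np.mgrid[0:384,0:512]; P=np.stack([(u-c['cx'])/c['f']*d,(v-c['cy'])/c['f']*d,d],-1)
    M=np.linalg.inv(np.array(c['camera_from_world'])); W=P@M[:3,:3].T+M[:3,3]; W[d<=0]=np.nan; return W
def proj(p,c):
    q=np.array(c['camera_from_world'])@np.r_[p,1]; return q[0]/q[2]*c['f']+c['cx'],q[1]/q[2]*c['f']+c['cy']
E
python3 - <<'E'
from h import *
for n in('scene','top'):
    im,d,c=cam(n); cv2.imwrite(f'pics/{n}0.png',cv2.resize(im,(800,600))); W=cloud(d,c); np.savez(f'{n}0.npz',im=im,d=d,W=W)
    print(n,c,(d<=0).mean())
s=get_state();print(s)
E
```

```text
scene {'fovy': 49.88037866928794, 'cx': 262.78182687949595, 'cy': 192.89358694113614, 'camera_from_world': array([[ 3.65735771e-01,  9.30563237e-01,  1.70119720e-02,
        -1.99863076e+00],
       [ 6.68249206e-01, -2.49829091e-01, -7.00734203e-01,
        -2.72845878e+02],
       [-6.47827403e-01,  2.67651801e-01, -7.13219580e-01,
         1.65448016e+03],
       [ 0.00000000e+00,  0.00000000e+00,  0.00000000e+00,
         1.00000000e+00]]), 'f': np.float64(412.8700222407641)} 0.004084269205729167
top {'fovy': 49.894728893973486, 'cx': 258.6349554539045, 'cy': 193.2307370292118, 'camera_from_world': array([[-1.25633657e-02, -9.99819245e-01,  1.42701928e-02,
        -1.93138752e+02],
       [-9.91970227e-01,  1.06660681e-02, -1.26021043e-01,
         5.12649368e+02],
       [ 1.25846057e-01, -1.57388548e-02, -9.91924926e-01,
         1.24902212e+03],
       [ 0.00000000e+00,  0.00000000e+00,  0.00000000e+00,
         1.00000000e+00]]), 'f': np.float64(412.73483336442786)} 0.003936767578125
{'clock': 0.1, 'q': array([-7.32239775e+01,  2.42821250e+01,  9.34273025e+01, -8.06632861e-04,
        6.23708113e+01, -1.08818448e+00]), 'qd': array([ 0.09276544, -0.03114963, -0.16877606,  0.00593107, -0.03761931,
        0.04130278]), 'effort': array([ 6.63628834e-04, -5.58421648e+01, -2.82444996e+01, -6.32672572e-05,
        2.92252800e-03,  1.28770313e-05]), 'eef_pos': array([ 191.61002514, -594.38812918,  230.59912412]), 'eef_rot': array([-1.79919762e+02, -8.09837120e-04,  1.78645810e+01]), 'ft_force': array([-2.07179579e-01,  3.00910607e-04, -7.78333387e-01]), 'wrist_torque': array([-0.03432692,  0.00362772,  0.01021521]), 'grasp_force': 0.0, 'grip_width': 85.36737313111236}
```

View pics/scene0.png

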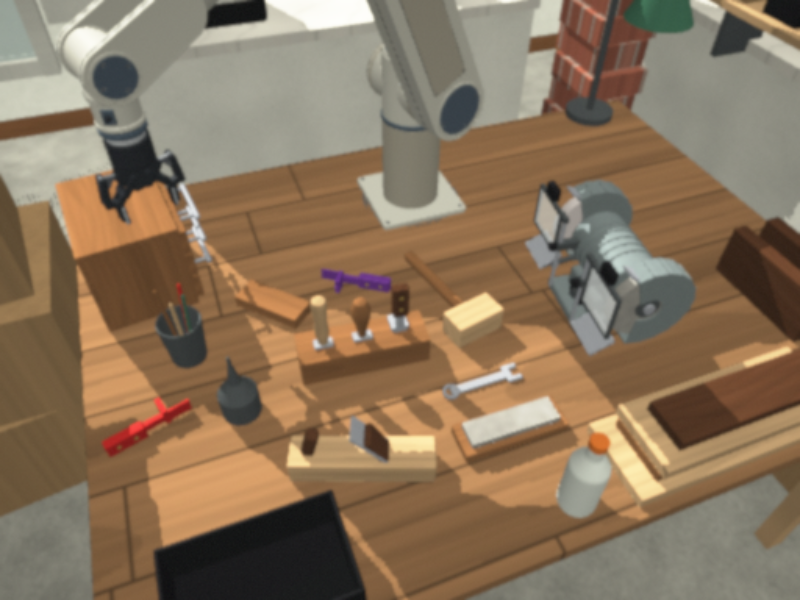

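View pics/top0.png

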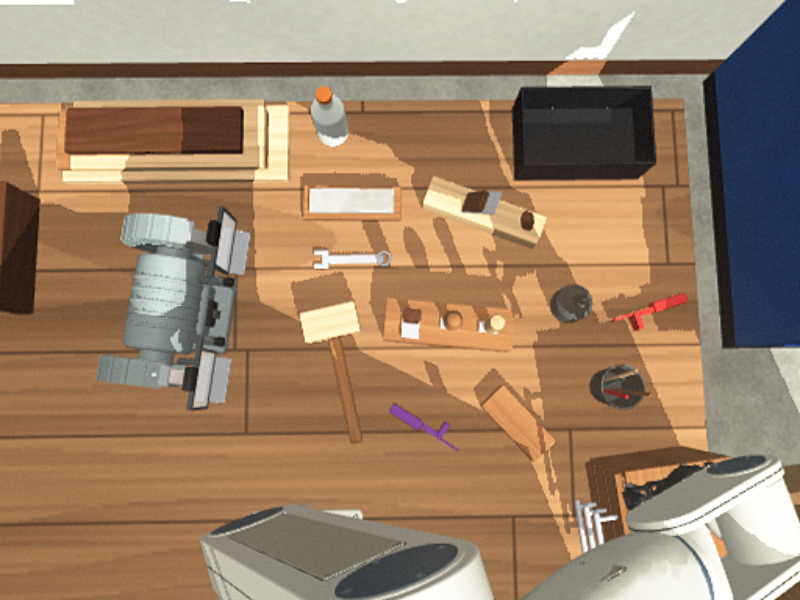

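The scene view shows the gauge (dark-wood handle) at about (400,305). Its look-alikes are the purple one at (355,280) and the red one at (147,427), and its stand neighbours are the chisel (320,320) and rasp (361,318). I choose the dark handle in the stand. The right-hand wheel is the one at (640,300), with its shield knob near (608,272); in the top view that wheel is at (160,230).

Run:
```python
from h import *
s=np.load('scene0.npz');t=np.load('top0.npz')
cv2.imwrite('pics/c1.png',np.hstack([cv2.resize(s['im'][90:240,180:300],(400,500),interpolation=2),cv2.resize(s['im'][110:230,330:450],(400,500),interpolation=2)]))
# stand: top view points with z 50..70
W=t['W']; 
def rect(m):
    p=W[m][:,:2].astype(np.float32); return p.mean(0),cv2.minAreaRect(p)
v,u=np.mgrid[0:384,0:512]
z=W[...,2]; roi=(u>240)&(u<335)&(v>180)&(v<230)
m=roi&(abs(z-60)<8); print('stand',m.sum(),np.median(z[m]),rect(m))
for n,(a,b) in dict(g=(250,275),r=(280,300),ch=(305,325)).items():
    m=(u>a)&(u<b)&(v>185)&(v<222)&(z>110); print(n,m.sum(),np.nanmax(z[m]),rect(m), z[m].min())
roi=(u>125)&(u<162)&(v>128)&(v<182)
for lo,hi in((60,85),(85,110),(110,150),(150,200),(200,215),(215,260)):
    m=roi&(z>lo)&(z<hi)
    if m.sum()>4: print(lo,hi,m.sum(),rect(m),np.median(z[m]))
m=(u>60)&(u<135)&(v>160)&(v<230)&(z>100);print('body',rect(m))
m=(u>60)&(u<160)&(v>120)&(v<270)&(z>90);print('all',rect(m))
im=t['im'];
for r in range(138,182,4): print(r,[(int(z[r,k])) for k in range(122,162,2)])
```

```text
stand 1701 60.6542576637205 (array([ 461.50385, -286.3621 ], dtype=float32), ((462.8486328125, -284.7686767578125), (250.07656860351562, 80.53699493408203), 84.12773132324219))
g 99 180.71611123000116 (array([ 468.34964, -209.56343], dtype=float32), ((470.3192443847656, -209.9654083251953), (30.049217224121094, 19.707029342651367), 84.35325622558594)) 110.86809287232427
r 136 163.33717779592325 (array([ 461.31183, -283.06506], dtype=float32), ((462.4265441894531, -283.45196533203125), (34.48209762573242, 34.63330078125), 1.7894455194473267)) 118.91604854580896
ch 110 184.6287212323507 (array([ 453.17902, -356.05087], dtype=float32), ((453.89984130859375, -357.63238525390625), (24.97420310974121, 25.8081111907959), 2.489417791366577)) 110.46715786163486
60 85 163 (array([608.7726 , 135.52318], dtype=float32), ((598.9918823242188, 145.83897399902344), (73.67927551269531, 106.81352233886719), 29.680747985839844)) 64.81518312045682
85 110 49 (array([609.62933, 140.86221], dtype=float32), ((604.3668823242188, 135.32546997070312), (74.76628875732422, 92.8341064453125), 37.041324615478516))
[... 1361 characters left out ...]
4, 152, 132, 114, 65, 68, 65, 52, 55, 0]
154 [214, 176, 174, 168, 165, 233, 237, 234, 222, 187, 167, 145, 130, 110, 68, 65, 57, 54, 56, 0]
158 [121, 128, 133, 136, 138, 144, 141, 200, 206, 183, 164, 141, 124, 108, 69, 63, 60, 54, 53, 4]
162 [50, 53, 61, 64, 69, 73, 73, 203, 197, 174, 153, 136, 116, 66, 64, 63, 60, 57, 0, -1]
166 [38, 61, 61, 55, 49, 0, 200, 204, 178, 169, 150, 131, 111, 71, 68, 61, 53, 53, -1, 0]
170 [158, 153, 148, 136, 120, 52, 206, 201, 187, 161, 146, 125, 109, 66, 59, 60, 55, 48, 0, 0]
174 [157, 155, 147, 136, 119, 204, 201, 200, -1, 1, 133, 123, 107, 67, 63, 58, 57, 50, -2, 2]
178 [158, 151, 144, 141, 142, 141, 148, 184, 170, 161, 143, 144, 140, 140, 0, 1, 4, 0, -1, -2]
```

View pics/c1.png

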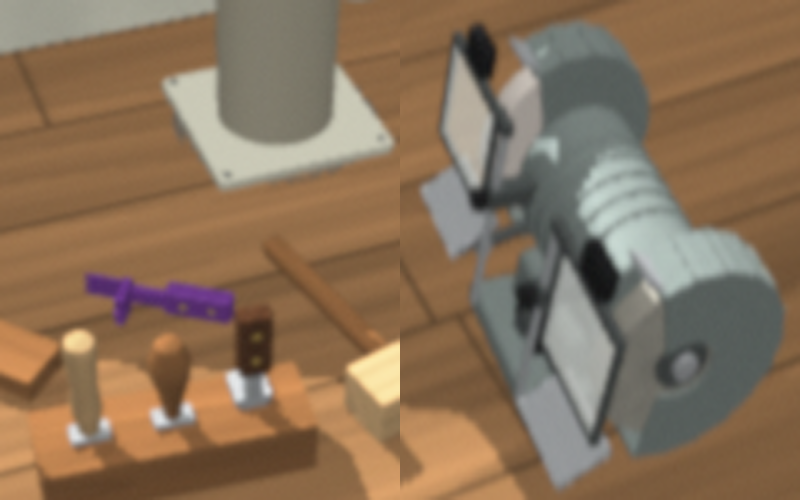

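The crop confirms the upright dark-wood handle with two brass pins in the stand's slot (left half, (253,340)). The shield knob is at (600,268) in the right half, above the frame. Next I find the foot's side and the pane and rest geometry.

Run:
```python
from h import *
s=np.load('scene0.npz');t=np.load('top0.npz')
ax=np.radians(-5.9); X=np.array([np.cos(ax),np.sin(ax)])
for n,D in(('top',t),('scene',s)):
    W=D['W'];im=D['im'].astype(int); z=W[...,2]; g=W[...,:2]-[463,-285]
    a=g@X; b=g@np.array([-X[1],X[0]])
    hsv=cv2.cvtColor(D['im'],cv2.COLOR_BGR2HSV)
    f=(hsv[...,1]<70)&(hsv[...,2]>120)&(abs(a)<60)&(b>45)&(b<110)&(z>50)&(z<90)
    if f.sum():print(n,'foot',f.sum(),'a',np.percentile(a[f],[2,50,98]),'b',np.percentile(b[f],[2,50,98]),np.median(z[f]))
    h=(z>120)&(z<190)&(abs(a)<60)&(b>45)&(b<110)
    print(n,'handle',h.sum(),'a',np.percentile(a[h],[2,50,98]),'b',np.percentile(b[h],[2,50,98]),np.percentile(z[h],[2,98]))
    st=(abs(z-60)<5)&(abs(a)<80)&(abs(b)<160); print('stand',np.percentile(a[st],[1,99]),np.percentile(b[st],[1,99]))
    # grinder frame yaw 83
    y=np.radians(82.8); gx=np.array([np.cos(y),np.sin(y)]); gy=np.array([-gx[1],gx[0]])
    q=W[...,:2]-[608.7,129.3]; p=q@gx; r=q@gy
    near=(abs(r)<70)&(p>-90)&(p<90)
    k=near&(z>213)&(z<245)&(abs(p)<25)&(abs(r)<35); print(' knob',k.sum(),np.percentile(p[k],[2,50,98]),np.percentile(r[k],[2,50,98]),np.percentile(z[k],[50,98]))
    fr=near&(z>110)&(z<195)&(p<10)&(p>-30); 
    print(' pane',fr.sum(),np.percentile(p[fr],[5,50,95]),np.percentile(r[fr],[1,99]),'slope',np.polyfit(r[fr],p[fr],1),np.polyfit(z[fr],p[fr],1))
    pl=near&(z>40)&(z<82)&(p<25)&(p>-80); print(' rest',pl.sum(),np.percentile(p[pl],[1,50,99]),np.percentile(r[pl],[1,50,99]),np.percentile(z[pl],[1,99]),np.linalg.lstsq(np.c_[p[pl],r[pl],np.ones(pl.sum())],z[pl],rcond=None)[0])
```

```text
top foot 107 a [-33.71194925 -19.79534893  -5.03887288] b [58.86783472 75.25502348 91.50359666] 70.79248025212678
top handle 96 a [-10.18646621  -2.65320615   8.7412415 ] b [61.83952957 75.80458449 90.01314808] [131.48224804 179.35212975]
stand [-39.73681786  39.3673282 ] [-122.44622227  123.06384401]
 knob 117 [-7.40814076 -2.26696758  7.3623954 ] [-18.97403798   0.80349587  19.23338851] [232.45721933 237.96546355]
 pane 351 [-6.33165602 -1.15779053  0.07432292] [-52.83226085  69.71170741] slope [-0.03346476 -1.74798755] [ 0.01295417 -3.91489751]
 rest 275 [-18.60571475  -5.34474361   7.43591247] [-42.48035671   0.76603164  42.52555939] [49.07442489 70.66614337] [ 6.20040598e-01 -2.53527081e-02  6.38204285e+01]
scene foot 88 a [-29.42522315  -1.36265528   6.57556929] b [59.50211745 69.66250762 97.43894817] 69.20364829447493
scene handle 203 a [-6.40964871  9.62021093 13.52525892] b [61.53160775 75.38464899 91.74763463] [121.70432756 176.8454444 ]
stand [-38.66039555  42.46741404] [-121.28384818  124.57525244]
 knob 121 [-6.40502931 -3.17905876  8.35858665] [-22.48720936  -8.12816906  15.79067396] [230.23515078 235.91734328]
 pane 643 [-3.74083682  0.36981838  3.21156832] [-56.15084576  68.36363746] slope [-0.02888608 -0.04907365] [ 0.01833105 -2.96997194]
 rest 381 [-17.60998908   0.85816164  21.11152703] [-45.01972758  -4.09498846  67.4370706 ] [42.76286711 78.66687771] [ 5.92177469e-01 -1.40801478e-02  6.24798798e+01]
```

```bash
cat >> h.py <<'E'
def plan(*tg):
    s=get_state(); p0=np.array(s['eef_pos']); R0=R.from_euler('xyz',s['eef_rot'],degrees=True)
    for p,Rt in tg:
        if not isinstance(Rt,R): Rt=R.from_euler('xyz',Rt,degrees=True)
        d=R0.inv().apply(np.array(p)-p0)/400; w=np.degrees((R0.inv()*Rt).as_rotvec())/30
        print('d',d.round(4),'w',w.round(4))
        p0,R0=np.array(p),Rt
E
python3 -c "
from h import *
plan(((330,-350,300),(180,0,47.9)),((470,-110,300),(180,0,77)),((608.7,129.3,275),(180,0,83)))"
```

```text
d [ 0.5167 -0.4756 -0.1728] w [-2.6000e-03 -7.0000e-04 -1.0012e+00]
d [ 0.6798 -0.1426 -0.    ] w [ 0.    0.   -0.97]
d [0.6609 0.2033 0.0625] w [ 0.   0.  -0.2]
```

Call:
send_rows --motion '[{"dx": 0.517, "dy": -0.475, "dz": -0.175, "wx": 0, "wy": 0, "wz": -1, "hand": 1}, {"dx": 0.517, "dy": -0.475, "dz": -0.175, "wx": 0, "wy": 0, "wz": -1, "hand": 0.7}, {"dx": 0.517, "dy": -0.475, "dz": -0.175, "wx": 0, "wy": 0, "wz": -1, "hand": 0.7}, {"dx": 0.517, "dy": -0.475, "dz": -0.175, "wx": 0, "wy": 0, "wz": -1, "hand": 0.7}, {"dx": 0.517, "dy": -0.475, "dz": -0.175, "wx": 0, "wy": 0, "wz": -1, "hand": 0.7}, {"dx": 0.517, "dy": -0.475, "dz": -0.175, "wx": 0, "wy": 0, "wz": -1, "hand": 0.7}, {"dx": 0.517, "dy": -0.475, "dz": -0.175, "wx": 0, "wy": 0, "wz": -1, "hand": 0.7}]'

```text
clock: 0.8
eef_pos: [332.0, -347.5, 302.5]
eef_rot: [179.9, -0.0, 48.1]
ft_force: [0.1, -0.7, 0.0]
grip_width: 72.8
grasp_force: 0.0
```

Call:
send_rows --motion '[{"dx": 0.68, "dy": -0.143, "dz": 0, "wx": 0, "wy": 0, "wz": -0.97, "hand": 0.5}, {"dx": 0.68, "dy": -0.143, "dz": 0, "wx": 0, "wy": 0, "wz": -0.97, "hand": 0.5}, {"dx": 0.68, "dy": -0.143, "dz": 0, "wx": 0, "wy": 0, "wz": -0.97, "hand": 0.5}, {"dx": 0.68, "dy": -0.143, "dz": 0, "wx": 0, "wy": 0, "wz": -0.97, "hand": 0.5}, {"dx": 0.68, "dy": -0.143, "dz": 0, "wx": 0, "wy": 0, "wz": -0.97, "hand": 0.5}, {"dx": 0.68, "dy": -0.143, "dz": 0, "wx": 0, "wy": 0, "wz": -0.97, "hand": 0.5}, {"dx": 0.68, "dy": -0.143, "dz": 0, "wx": 0, "wy": 0, "wz": -0.97, "hand": 0.5}]'

```text
clock: 1.5
eef_pos: [471.7, -108.3, 300.9]
eef_rot: [-180.0, -0.0, 77.2]
ft_force: [-0.5, -0.2, -0.6]
grip_width: 63.8
grasp_force: 0.0
```

Call:
send_rows --motion '[{"dx": 0.66, "dy": 0.203, "dz": 0.06, "wx": 0, "wy": 0, "wz": -0.2, "hand": 0.5}, {"dx": 0.66, "dy": 0.203, "dz": 0.06, "wx": 0, "wy": 0, "wz": -0.2, "hand": 0.5}, {"dx": 0.66, "dy": 0.203, "dz": 0.06, "wx": 0, "wy": 0, "wz": -0.2, "hand": 0.5}, {"dx": 0.66, "dy": 0.203, "dz": 0.06, "wx": 0, "wy": 0, "wz": -0.2, "hand": 0.5}, {"dx": 0.66, "dy": 0.203, "dz": 0.06, "wx": 0, "wy": 0, "wz": -0.2, "hand": 0.5}, {"dx": 0.66, "dy": 0.203, "dz": 0.06, "wx": 0, "wy": 0, "wz": -0.2, "hand": 0.5}, {"dx": 0.66, "dy": 0.203, "dz": 0.06, "wx": 0, "wy": 0, "wz": -0.2, "hand": 0.5}, {"dx": 0.66, "dy": 0.203, "dz": 0.06, "wx": 0, "wy": 0, "wz": -0.2, "hand": 0.5}]'

```text
clock: 2.3
eef_pos: [608.7, 127.5, 276.3]
eef_rot: [-179.9, 0.1, 83.0]
ft_force: [-0.2, -0.4, -0.2]
grip_width: 64.0
grasp_force: 0.0
```

Run:
```python
from h import *
s=get_state(); im,d,c=cam('wrist'); W=cloud(d,c); np.savez('w1.npz',im=im,W=W)
v=cv2.resize(im,(800,600))
for p in((608.7,129.3,234),):
    u=np.array(proj(p,c))*800/512; cv2.drawMarker(v,tuple(u.astype(int)),(0,0,255)); print(u)
cv2.imwrite('pics/w1.png',v); print(s['eef_pos'],s['eef_rot'],s['grip_width'],c['camera_from_world'],(d<=0).mean())
z=W[...,2]; k=(z>222)&(z<245)&(np.hypot(W[...,0]-608,W[...,1]-129)<45); print(k.sum())
if k.sum()>10: print(cv2.minAreaRect(W[k][:,:2].astype(np.float32)),np.percentile(z[k],[5,50,95]))
plan(((608.7,129.3,209),(180,0,83)))
```

```text
[395.39806799 344.50506304]
[608.74173278 127.48014932 276.33294031] [-1.79904107e+02  6.25793625e-02  8.29800353e+01] 63.97723673361252 [[ 9.92598657e-01 -1.21436100e-01 -1.08579966e-03 -5.89784629e+02]
 [-1.15392127e-01 -9.45907430e-01  3.03222346e-01  1.37361802e+02]
 [-3.78492050e-02 -3.00852801e-01 -9.52919215e-01  4.84433997e+02]
 [ 0.00000000e+00  0.00000000e+00  0.00000000e+00  1.00000000e+00]] 0.004079182942708333
1414
((612.8732299804688, 132.92837524414062), (15.918599128723145, 39.75120544433594), 81.12512969970703) [224.97311695 233.77900176 235.20570662]
d [ 6.000e-03 -1.000e-04  1.692e-01] w [-0.0025  0.0018 -0.0025]
```

View pics/w1.png

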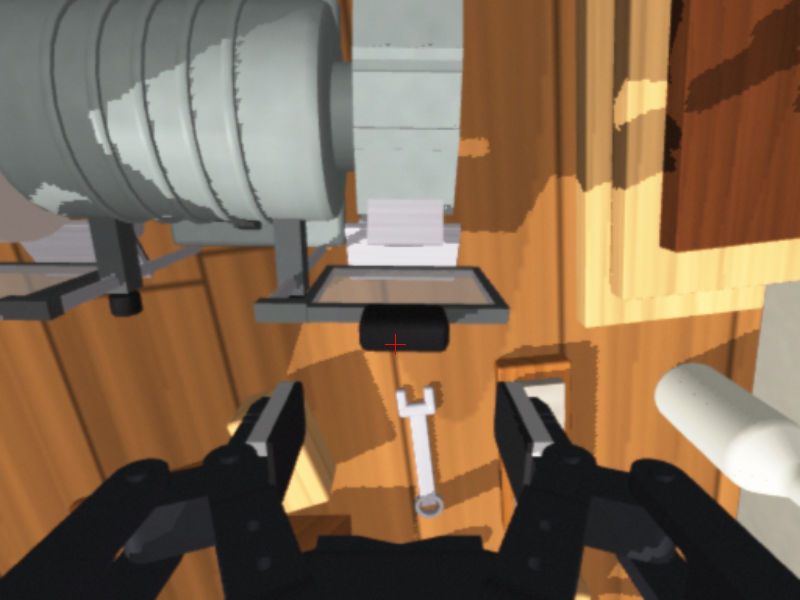

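The wrist view shows the knob at (404,330), midway between the finger tips (298/500). The shield frame runs from 256 to 508, and the rest lies behind at (405,245). By the wrist camera the knob is 4 mm off the first estimate, so I correct for that, go down and grip.

Call:
send_rows --motion '[{"dx": 0.012, "dy": 0.007, "dz": 0.08, "hand": 0.5}, {"dx": 0.012, "dy": 0.007, "dz": 0.13, "hand": 0.5}, {"dx": 0.012, "dy": 0.007, "dz": 0.165, "hand": 0.5}, {"dx": 0.012, "dy": 0.007, "dz": 0.165, "hand": 0.5}, {"dx": 0.012, "dy": 0.007, "dz": 0.165, "hand": -0.2}, {"dx": 0.012, "dy": 0.007, "dz": 0.165, "hand": -0.2}, {"dx": 0.012, "dy": 0.007, "dz": 0.165, "hand": -0.2}, {"dx": 0.012, "dy": 0.007, "dz": 0.165, "hand": -0.2}]'

```text
$.motion[0]: bad value
```

Call:
send_rows --motion '[{"dz": 0, "hand": -0.2}, {"dz": 0, "hand": -0.2}]'

```text
$.motion[0]: bad value
```

All keys are needed.

Call:
send_rows --motion '[{"dx": 0.012, "dy": 0.007, "dz": 0.08, "wx": 0, "wy": 0, "wz": 0, "hand": 0.5}, {"dx": 0.012, "dy": 0.007, "dz": 0.13, "wx": 0, "wy": 0, "wz": 0, "hand": 0.5}, {"dx": 0.012, "dy": 0.007, "dz": 0.165, "wx": 0, "wy": 0, "wz": 0, "hand": 0.5}, {"dx": 0.012, "dy": 0.007, "dz": 0.165, "wx": 0, "wy": 0, "wz": 0, "hand": 0.5}, {"dx": 0.012, "dy": 0.007, "dz": 0.165, "wx": 0, "wy": 0, "wz": 0, "hand": -0.2}, {"dx": 0.012, "dy": 0.007, "dz": 0.165, "wx": 0, "wy": 0, "wz": 0, "hand": -0.2}, {"dx": 0.012, "dy": 0.007, "dz": 0.165, "wx": 0, "wy": 0, "wz": 0, "hand": -0.2}, {"dx": 0.012, "dy": 0.007, "dz": 0.165, "wx": 0, "wy": 0, "wz": 0, "hand": -0.2}]'

```text
clock: 3.15
eef_pos: [611.4, 132.5, 213.1]
eef_rot: [-179.9, 0.0, 82.9]
ft_force: [-7.1, -0.5, 7.0]
grip_width: 38.8
grasp_force: 62.0
```

Call:
send_rows --motion '[{"dx": 0, "dy": 0, "dz": 0, "wx": 0, "wy": 0, "wz": 0, "hand": -0.2}, {"dx": 0, "dy": 0, "dz": 0, "wx": 0, "wy": 0, "wz": 0, "hand": -0.2}]'

```text
clock: 3.35
eef_pos: [611.4, 132.5, 213.1]
eef_rot: [-179.9, 0.0, 82.9]
ft_force: [-6.7, -1.4, 6.5]
grip_width: 38.9
grasp_force: 62.0
```

Call:
send_rows --motion '[{"dx": 0, "dy": 0, "dz": -0.04, "wx": 0, "wy": 0, "wz": 0, "hand": -0.2}, {"dx": 0, "dy": 0, "dz": -0.08, "wx": 0, "wy": 0, "wz": 0, "hand": -0.2}, {"dx": 0, "dy": 0, "dz": -0.125, "wx": 0, "wy": 0, "wz": 0, "hand": -0.2}, {"dx": 0, "dy": 0, "dz": -0.17, "wx": 0, "wy": 0, "wz": 0, "hand": -0.2}, {"dx": 0, "dy": 0, "dz": -0.21, "wx": 0, "wy": 0, "wz": 0, "hand": -0.2}, {"dx": 0, "dy": 0, "dz": -0.255, "wx": 0, "wy": 0, "wz": 0, "hand": -0.2}, {"dx": 0, "dy": 0, "dz": -0.255, "wx": 0, "wy": 0, "wz": 0, "hand": -0.2}, {"dx": 0, "dy": 0, "dz": -0.255, "wx": 0, "wy": 0, "wz": 0, "hand": -0.2}]'

```text
clock: 4.15
eef_pos: [611.3, 132.6, 315.0]
eef_rot: [-179.9, 0.0, 82.9]
ft_force: [-5.4, -1.0, 2.0]
grip_width: 38.7
grasp_force: 63.7
```

Call:
send_rows --motion '[{"dx": 0, "dy": 0, "dz": 0, "wx": 0, "wy": 0, "wz": 0, "hand": 0.5}, {"dx": 0, "dy": 0, "dz": 0, "wx": 0, "wy": 0, "wz": 0, "hand": 0.5}, {"dx": 0, "dy": 0, "dz": 0, "wx": 0, "wy": 0, "wz": 0, "hand": 0.5}, {"dx": 0, "dy": 0, "dz": 0, "wx": 0, "wy": 0, "wz": 0, "hand": 0.5}, {"dx": 0, "dy": 0, "dz": -0.1, "wx": 0, "wy": 0, "wz": 0, "hand": 0.5}, {"dx": -0.1, "dy": 0, "dz": -0.2, "wx": 0, "wy": 0, "wz": 0, "hand": 0.5}, {"dx": -0.2, "dy": 0, "dz": -0.2, "wx": 0, "wy": 0, "wz": 0, "hand": 0.5}, {"dx": -0.2, "dy": 0, "dz": -0.2, "wx": 0, "wy": 0, "wz": 0, "hand": 0.5}]'

```text
clock: 4.95
eef_pos: [603.0, 49.6, 395.6]
eef_rot: [179.8, 0.1, 82.8]
ft_force: [0.1, 1.4, 0.3]
grip_width: 64.1
grasp_force: 0.0
```

Run:
```python
from h import *
s=get_state(); im,d,c=cam('wrist'); W=cloud(d,c); np.savez('w2.npz',im=im,W=W,d=d); print(s['eef_pos'],s['eef_rot'])
gap=np.array([612.9,132.9,0])+30*np.array([.1219,.9925,0])+[0,0,83]
x,y=map(int,proj(gap,c));print(gap,x,y)
cv2.imwrite('pics/w2.png',cv2.resize(im[max(0,y-75):y+75,max(0,x-100):x+100],(800,600),interpolation=2))
t,_,ct=cam('top')
z=W[...,2]; yw=np.radians(83); gx=np.array([np.cos(yw),np.sin(yw)]); gy=np.array([-gx[1],gx[0]])
q=W[...,:2]-gap[:2]; p=q@gx; r=q@gy
k=(z>315)&(z<350)&(abs(p+30)<40)&(abs(r)<40); print('knob',k.sum(),cv2.minAreaRect(W[k][:,:2].astype(np.float32)) if k.sum()>9 else '',np.median(z[k]))
m=(p>-70)&(p<5)&(abs(r)<60)&(z>40)&(z<95); A=np.c_[p,r,np.ones(1)[0]*np.ones_like(p)] if 0 else np.c_[p[m],r[m],np.ones(m.sum())]
co=np.linalg.lstsq(A,z[m],rcond=None)[0]; print('rest',m.sum(),co,np.percentile(p[m],[1,99]),np.percentile(r[m],[1,99]),z[m].max())
for rr in(-30,-20,20,30): 
    mm=(abs(r-rr)<4)&(p>-70)&(p<15)&(z>30); o=np.argsort(p[mm]); print(rr,[(round(a),round(b)) for a,b in zip(p[mm][o][::6],z[mm][o][::6])][-14:])
```

```text
[602.96098072  49.64353981 395.59253901] [1.79779916e+02 5.14630491e-02 8.27658979e+01]
[616.557 162.675  83.   ] 253 77
knob 1465 ((612.6465454101562, 132.02980041503906), (15.762207984924316, 39.94557571411133), 82.52350616455078) 336.02357022551564
rest 507 [ 5.08615353e-01 -4.14382703e-02  7.88781486e+01] [-49.71278319   3.77886262] [-42.58185542  42.22097187] 83.58123842359373
-30 [(-31, 305), (-30, 306), (-30, 305), (-29, 306), (-29, 305), (-28, 306), (-28, 304), (-28, 306), (-27, 306), (-27, 305), (-5, 81), (-4, 82), (-3, 80), (-1, 77)]
-20 [(-29, 334), (-28, 336), (-28, 337), (-27, 332), (-27, 305), (-26, 335), (-26, 334), (-25, 336), (-23, 333), (-5, 80), (-3, 81), (-1, 78), (6, 213), (12, 216)]
20 [(-28, 335), (-28, 336), (-27, 335), (-26, 336), (-26, 337), (-25, 336), (-24, 335), (-23, 333), (-5, 80), (-3, 80), (-1, 78), (3, 50), (9, 217), (14, 52)]
30 [(-28, 304), (-27, 305), (-27, 304), (-5, 79), (-4, 81), (-2, 80), (-1, 75), (4, 53), (5, 53), (7, 54), (8, 53), (9, 53), (12, 54), (13, 55)]
```

View pics/w2.png

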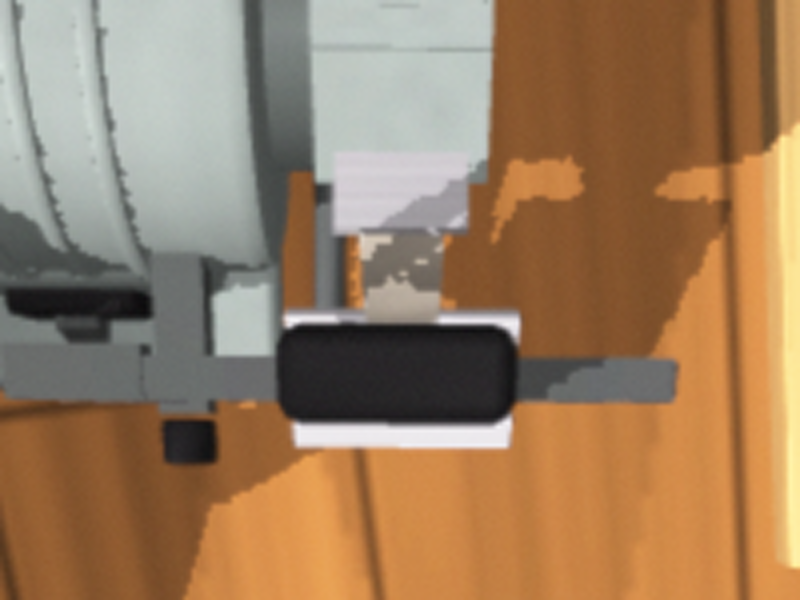

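The shield is up about 102 mm and holding. The crop shows the knob at (400,372), the rest's edge just behind it at (400,318) and the wheel face at (400,260). Next is the approach to the gauge, with the tool leaned 20° to the foot side so the gripper clears the shield later.

```bash
cat >> h.py <<'E'
def frame(yaw,lean):  # gauge x heading yaw; tool leans back 'lean' deg to -x
    y=np.radians(yaw); X=np.array([np.cos(y),np.sin(y),0]); Y=np.array([-X[1],X[0],0]); Z=np.array([0,0,1.]); s,c=np.sin(np.radians(lean)),np.cos(np.radians(lean))
    return R.from_matrix(np.c_[c*X+s*Z,-Y,s*X-c*Z])
E
python3 - <<'E'
from h import *
from scipy.spatial.transform import Slerp
s=get_state(); R0=R.from_euler('xyz',s['eef_rot'],degrees=True); F=frame(-5.9,20)
S=Slerp([0,1],R.concatenate([R0,F])); g=np.array([471.2,-210.1,148]); tcp=g+19*F.as_matrix()[:,2]+[0,0,90]
print(tcp,np.degrees((R0.inv()*F).magnitude()),s['q'])
p0=s['eef_pos']
plan(*[(p0+(tcp-p0)*k/4,S(k/4)) for k in(1,2,3,4)])
E
```

```text
[ 477.6639596  -210.76798525  220.14584021] 90.50826762219936 [3.85997977e+00 1.45375996e+01 8.57595755e+01 1.84259937e-02
 7.96715149e+01 1.10050258e+01]
d [-0.1731 -0.057   0.1083] w [-0.1289  0.1315  0.7314]
d [-0.19    0.0065  0.0939] w [-0.1289  0.1315  0.7314]
d [-0.1809  0.0724  0.0836] w [-0.1289  0.1315  0.7314]
d [-0.1472  0.1305  0.0791] w [-0.1289  0.1315  0.7314]
```

Call:
send_rows --motion '[{"dx": -0.173, "dy": -0.057, "dz": 0.108, "wx": -0.129, "wy": 0.132, "wz": 0.731, "hand": 0.5}, {"dx": -0.173, "dy": -0.057, "dz": 0.108, "wx": -0.129, "wy": 0.132, "wz": 0.731, "hand": 0.3}, {"dx": -0.173, "dy": -0.057, "dz": 0.108, "wx": -0.129, "wy": 0.132, "wz": 0.731, "hand": 0.2}, {"dx": -0.173, "dy": -0.057, "dz": 0.108, "wx": -0.129, "wy": 0.132, "wz": 0.731, "hand": 0.2}]'

```text
clock: 5.45
eef_pos: [570.5, -12.2, 348.9]
eef_rot: [177.1, -4.6, 61.1]
ft_force: [0.6, 0.1, 0.3]
grip_width: 51.3
grasp_force: 0.0
```

Call:
send_rows --motion '[{"dx": -0.19, "dy": 0.0065, "dz": 0.094, "wx": -0.129, "wy": 0.132, "wz": 0.731, "hand": 0.2}, {"dx": -0.19, "dy": 0.0065, "dz": 0.094, "wx": -0.129, "wy": 0.132, "wz": 0.731, "hand": 0.2}, {"dx": -0.19, "dy": 0.0065, "dz": 0.094, "wx": -0.129, "wy": 0.132, "wz": 0.731, "hand": 0.2}, {"dx": -0.19, "dy": 0.0065, "dz": 0.094, "wx": -0.129, "wy": 0.132, "wz": 0.731, "hand": 0.2}]'

```text
clock: 5.85
eef_pos: [540.2, -77.9, 306.3]
eef_rot: [175.9, -9.9, 39.4]
ft_force: [0.5, 0.4, 0.5]
grip_width: 51.3
grasp_force: 0.0
```

Call:
send_rows --motion '[{"dx": -0.181, "dy": 0.0725, "dz": 0.0835, "wx": -0.129, "wy": 0.132, "wz": 0.731, "hand": 0.2}, {"dx": -0.181, "dy": 0.0725, "dz": 0.0835, "wx": -0.129, "wy": 0.132, "wz": 0.731, "hand": 0.2}, {"dx": -0.181, "dy": 0.0725, "dz": 0.0835, "wx": -0.129, "wy": 0.132, "wz": 0.731, "hand": 0.2}, {"dx": -0.181, "dy": 0.0725, "dz": 0.0835, "wx": -0.129, "wy": 0.132, "wz": 0.731, "hand": 0.2}]'

```text
clock: 6.25
eef_pos: [509.7, -143.9, 263.4]
eef_rot: [176.9, -15.4, 17.4]
ft_force: [0.5, 0.8, 0.6]
grip_width: 51.2
grasp_force: 0.0
```

Run:
```python
from h import *
F=frame(-5.9,20); g=np.array([471.2,-210.1,148]); tcp=g+19*F.as_matrix()[:,2]+[0,0,90]
print(get_state()); plan((tcp,F))
```

```text
{'clock': 6.25, 'q': array([-21.00992999,   8.10887259, 112.96624854,   9.82323477,
        45.27365464,  45.96572598]), 'qd': array([ 0.8867774 , -0.098468  , -2.15844215, -0.10154181,  1.36905792,
       -4.52025048]), 'effort': array([ -0.80701852, -37.13538408, -26.63830519,   0.41417914,
        -1.1871884 ,   0.91216542]), 'eef_pos': array([ 509.68099719, -143.91842726,  263.39378555]), 'eef_rot': array([176.85797448, -15.36047486,  17.3615222 ]), 'ft_force': array([0.500748  , 0.8198256 , 0.58683255]), 'wrist_torque': array([0.0479995 , 0.10871795, 0.03233552]), 'grasp_force': 0.0, 'grip_width': 51.214554163695304}
d [-0.1504  0.1315  0.0781] w [-0.1322  0.1321  0.7425]
```

Call:
send_rows --motion '[{"dx": -0.15, "dy": 0.132, "dz": 0.078, "wx": -0.132, "wy": 0.132, "wz": 0.742, "hand": 0.2}, {"dx": -0.15, "dy": 0.132, "dz": 0.078, "wx": -0.132, "wy": 0.132, "wz": 0.742, "hand": 0.2}, {"dx": -0.15, "dy": 0.132, "dz": 0.078, "wx": -0.132, "wy": 0.132, "wz": 0.742, "hand": 0.2}, {"dx": -0.15, "dy": 0.132, "dz": 0.078, "wx": -0.132, "wy": 0.132, "wz": 0.742, "hand": 0.2}, {"dx": -0.15, "dy": 0.132, "dz": 0.078, "wx": -0.132, "wy": 0.132, "wz": 0.742, "hand": 0.2}, {"dx": -0.15, "dy": 0.132, "dz": 0.078, "wx": -0.132, "wy": 0.132, "wz": 0.742, "hand": 0.2}]'

```text
clock: 6.85
eef_pos: [478.8, -210.9, 221.3]
eef_rot: [179.9, -20.1, -5.7]
ft_force: [0.2, 1.1, -0.3]
grip_width: 51.1
grasp_force: 0.0
```

Run:
```python
from h import *
s=get_state(); im,d,c=cam('wrist'); W=cloud(d,c); np.savez('w3.npz',im=im,W=W,d=d); print(s['eef_pos'],s['eef_rot'])
v=cv2.resize(im,(640,480))
u=np.array(proj((471.2,-210.1,175),c))*1.25; cv2.drawMarker(v,tuple(u.astype(int)),(0,0,255))
cv2.imwrite('pics/w3.png',v)
z=W[...,2]; g=W[...,:2]-[471.2,-210.1]; yw=np.radians(-5.9); X=np.array([np.cos(yw),np.sin(yw)]);Y=np.array([-X[1],X[0]])
a=g@X;b=g@Y
for lo,hi in((168,185),(110,168)):
    h=(z>lo)&(z<hi)&(np.hypot(a,b)<35); 
    if h.sum()>9: print(h.sum(),np.percentile(a[h],[2,50,98]),np.percentile(b[h],[2,50,98]),np.median(z[h]),cv2.minAreaRect(W[h][:,:2].astype(np.float32)))
g=np.array([471.2,-210.1,148]);F=frame(-5.9,20)
plan((g+19*F.as_matrix()[:,2],F))
```

```text
[ 478.81015315 -210.86324375  221.25889549] [179.92933234 -20.10226665  -5.74262908]
1190 [-7.420073    2.53538386 11.83777027] [-11.522116     2.08618702  16.21255545] 175.16317065148934 ((473.5906982421875, -207.92581176757812), (29.290014266967773, 19.612167358398438), 84.1238784790039)
196 [11.16089873 11.88070767 12.13039048] [-10.75371134   2.31718733  15.36472379] 145.6657716930921 ((483.0191650390625, -209.0410919189453), (27.91852378845215, 1.163783073425293), 84.01289367675781)
d [-0.0803 -0.0003  0.2129] w [ 0.0008 -0.0033  0.0029]
```

View pics/w3.png

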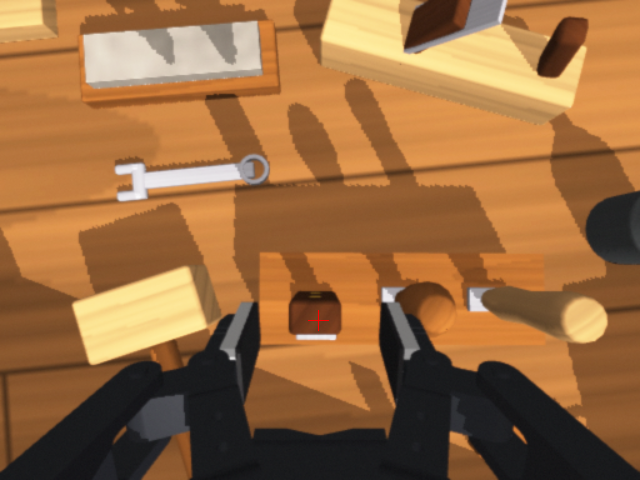

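The wrist view shows the handle at (315,312), midway between the fingers, with the foot on the robot side and the rasp (427,308) clear. I use the wrist's position for it.

Run:
```python
from h import *
g=np.array([473.3,-208.2,147]);F=frame(-5.9,20)
plan((g+19*F.as_matrix()[:,2],F))
```

```text
d [-0.0767 -0.0056  0.2168] w [ 0.0008 -0.0033  0.0029]
```

Call:
send_rows --motion '[{"dx": -0.026, "dy": -0.0055, "dz": 0.072, "wx": 0, "wy": -0.003, "wz": 0.003, "hand": 0.2}, {"dx": -0.051, "dy": -0.0055, "dz": 0.144, "wx": 0, "wy": -0.003, "wz": 0.003, "hand": 0.2}, {"dx": -0.077, "dy": -0.0055, "dz": 0.217, "wx": 0, "wy": -0.003, "wz": 0.003, "hand": 0.2}, {"dx": -0.077, "dy": -0.0055, "dz": 0.217, "wx": 0, "wy": -0.003, "wz": 0.003, "hand": 0.2}, {"dx": -0.077, "dy": -0.0055, "dz": 0.217, "wx": 0, "wy": -0.003, "wz": 0.003, "hand": 0.2}, {"dx": -0.077, "dy": -0.0055, "dz": 0.217, "wx": 0, "wy": -0.003, "wz": 0.003, "hand": 0}, {"dx": -0.077, "dy": -0.0055, "dz": 0.217, "wx": 0, "wy": -0.003, "wz": 0.003, "hand": -0.6}, {"dx": -0.077, "dy": -0.0055, "dz": 0.217, "wx": 0, "wy": -0.003, "wz": 0.003, "hand": -0.6}]'

```text
clock: 7.7
eef_pos: [479.4, -209.5, 130.0]
eef_rot: [-180.0, -20.1, -6.2]
ft_force: [0.5, 3.5, 6.7]
grip_width: 29.7
grasp_force: 59.0
```

Call:
send_rows --motion '[{"dx": 0, "dy": 0, "dz": 0, "wx": 0, "wy": 0, "wz": 0, "hand": -0.6}, {"dx": 0, "dy": 0, "dz": 0, "wx": 0, "wy": 0, "wz": 0, "hand": -0.6}, {"dx": 0, "dy": 0, "dz": 0, "wx": 0, "wy": 0, "wz": 0, "hand": -0.6}]'

```text
clock: 8.0
eef_pos: [479.4, -209.5, 130.0]
eef_rot: [-180.0, -20.1, -6.2]
ft_force: [-0.5, 3.1, 7.5]
grip_width: 29.4
grasp_force: 59.0
```

Run:
```python
from h import *
s=get_state(); print(s['clock'],s['eef_pos'],s['eef_rot'],s['ft_force'],s['wrist_torque'],s['q'],s['grip_width'],s['grasp_force'])
p=s['eef_pos'];Rc=R.from_euler('xyz',s['eef_rot'],degrees=True); M=Rc.inv()
for h in (160,): plan((p+[0,0,70],Rc),(p+[0,0,140],Rc))
```

```text
8.0 [ 479.40377854 -209.46278023  130.01676675] [-179.99354548  -20.11926779   -6.16585181] [-0.54297366  3.11256095  7.50773978] [ 0.50203465 -0.11488967  0.12844164] [-29.38936353  19.58293762 122.52807041  22.52978765  20.74810413
  46.85273765] 29.388040258474835 59.02040898799896
d [ 0.0602 -0.     -0.1643] w [0. 0. 0.]
d [ 0.0602 -0.     -0.1643] w [0. 0. 0.]
```

Call:
send_rows --motion '[{"dx": 0.008, "dy": 0, "dz": -0.022, "wx": 0, "wy": 0, "wz": 0, "hand": -0.6}, {"dx": 0.02, "dy": 0, "dz": -0.055, "wx": 0, "wy": 0, "wz": 0, "hand": -0.6}, {"dx": 0.04, "dy": 0, "dz": -0.11, "wx": 0, "wy": 0, "wz": 0, "hand": -0.6}, {"dx": 0.06, "dy": 0, "dz": -0.164, "wx": 0, "wy": 0, "wz": 0, "hand": -0.6}, {"dx": 0.09, "dy": 0, "dz": -0.246, "wx": 0, "wy": 0, "wz": 0, "hand": -0.6}, {"dx": 0.12, "dy": 0, "dz": -0.328, "wx": 0, "wy": 0, "wz": 0, "hand": -0.6}, {"dx": 0.12, "dy": 0, "dz": -0.328, "wx": 0, "wy": 0, "wz": 0, "hand": -0.6}, {"dx": 0.12, "dy": 0, "dz": -0.328, "wx": 0, "wy": 0, "wz": 0, "hand": -0.6}]'

```text
clock: 8.8
eef_pos: [478.4, -209.4, 268.9]
eef_rot: [180.0, -20.0, -6.2]
ft_force: [-0.5, 0.7, -2.1]
grip_width: 29.7
grasp_force: 59.6
```

Run:
```python
from h import *
s=get_state(); print(s['eef_pos'],s['eef_rot'],s['ft_force'],s['grip_width'])
im,d,c=cam('wrist'); W=cloud(d,c); np.savez('w4.npz',im=im,W=W,d=d)
cv2.imwrite('pics/w4.png',cv2.resize(im,(640,480)))
Rc=R.from_euler('xyz',s['eef_rot'],degrees=True); T=Rc.inv().apply((W-s['eef_pos']).reshape(-1,3)).reshape(W.shape)
np.save('T4.npy',T)
# points in gauge frame (lean 20 removed)
G=R.from_euler('y',0).apply
a=np.radians(20); tx,ty,tz=T[...,0],T[...,1],T[...,2]
gx=np.cos(a)*tx+np.sin(a)*tz; gz=np.sin(a)*tx-np.cos(a)*tz; gy=-ty
m=(abs(gy)<30)&(abs(gx)<45)&(gz<70)&(gz>-150); print(m.sum())
for lo in range(-150,70,10):
    k=m&(gz>=lo)&(gz<lo+10)
    if k.sum()>5: print(lo,k.sum(),np.percentile(gx[k],[5,50,95]).round(1),np.percentile(gy[k],[2,50,98]).round(1))
```

```text
[ 478.44170431 -209.4224298   268.93105657] [179.9837015  -20.02831707  -6.16217683] [-0.52289629  0.7140141  -2.09914984] 29.683911439703074
9543
-110 47 [-4.5 -4.4 -4.4] [-11.5   0.1  12.6]
-100 38 [-4.5 -4.3 -4.2] [-11.3   1.4  13.1]
-20 88 [3.6 4.  4.1] [-12.7   0.5  13.2]
-10 99 [3.4 4.  4.3] [-13.2  -0.1  13.2]
0 237 [ 3.4  4.1 10. ] [-24.5  -1.2  20.4]
10 679 [1.9 4.2 8.9] [-27.8  -0.1  27. ]
20 837 [-1.7  3.3  5.3] [-27.9  -0.2  27.1]
30 1064 [-20.   -0.8   4.2] [-26.4   2.4  26. ]
40 4658 [-13.8  -3.9   3.5] [-25.7  -0.6  25.5]
50 1360 [-9.9 -6.1 -4.1] [-28.1  14.9  29.6]
60 433 [-7.8 -5.9 -5.3] [-25.3  12.4  24.6]
```

View pics/w4.png

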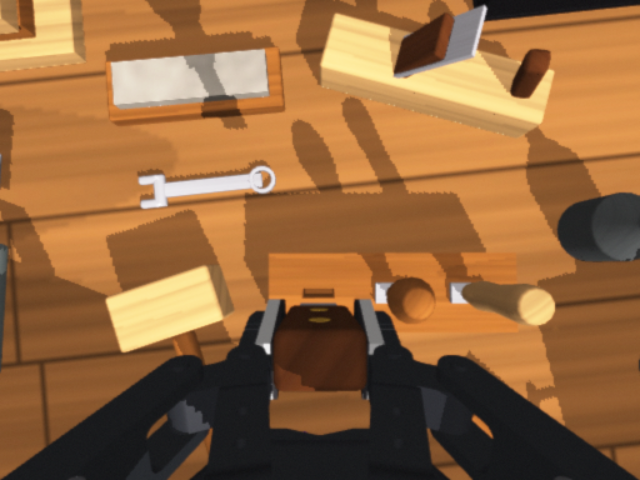

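The wrist view shows the gauge held upright: its top is at (320,350) and the blade is out of the slot at (318,293). Handle +x face is at 4 mm and blade face at -4.4 mm in gauge axes from the TCP, so it is held straight.

```bash
cat >> h.py <<'E'
GAP=np.array([616.2,162.2,83.0]); YAW=82.9
def axes():
    y=np.radians(YAW); h=np.array([np.cos(y),np.sin(y),0]); Y=np.array([-h[1],h[0],0]); s,c=np.sin(np.radians(32)),np.cos(np.radians(32)); z=np.array([0,0,1.])
    return c*h+s*z, Y, -s*h+c*z, h
OFF=np.array([-6.2,0.3,-70.])
def tcp_for(along,dx=0,dy=0,extra=0):
    X,Y,Z,h=axes(); return GAP+along*Z+dx*X+dy*Y+extra-(OFF[0]*X+OFF[1]*Y+OFF[2]*Z)
E
python3 - <<'E'
from h import *
from scipy.spatial.transform import Slerp
T=np.load('T4.npy'); a=np.radians(20); tx,ty,tz=T[...,0],T[...,1],T[...,2]
gx=np.cos(a)*tx+np.sin(a)*tz; gz=np.sin(a)*tx-np.cos(a)*tz; gy=-ty
k=(abs(gy)<11)&(gx>-12)&(gx<1)&(gz>30)&(gz<60); print('top',np.percentile(gz[k],[10,50,90]))
k=(abs(gy)<11)&(gx>-8)&(gx<0)&(gz<-80)&(gz>-140); print('tip',gz[k].min())
s=get_state(); p0=s['eef_pos']; R0=R.from_euler('xyz',s['eef_rot'],degrees=True); F=frame(YAW,52)
h=axes()[3]; Q=tcp_for(60,extra=-100*h+[0,0,30]); print(Q,tcp_for(60),tcp_for(0),np.degrees((R0.inv()*F).magnitude()))
S=Slerp([0,1],R.concatenate([R0,F])); up=np.array([0,0,1])
plan(*[(p0+(Q-p0)*k/4+up*40*np.sin(np.pi*k/4),S(k/4)) for k in(1,2,3,4)])
E
```

```text
top [44.64672379 45.45273634 46.26330193]
tip -110.66511409819583
[ 5.96272591e+02 -2.13949277e-01  2.26531752e+02] [608.63273909  99.01924451 196.53175194] [612.56266731 130.57059314 145.64886617] 93.50734032025215
d [ 0.0714 -0.1377 -0.022 ] w [ 0.4401  0.2106 -0.6076]
d [ 0.0925 -0.1053  0.0537] w [ 0.4401  0.2106 -0.6076]
d [ 0.0767 -0.0496  0.1311] w [ 0.4401  0.2106 -0.6076]
d [0.0394 0.0095 0.1736] w [ 0.4401  0.2106 -0.6076]
```

Call:
send_rows --motion '[{"dx": 0.071, "dy": -0.138, "dz": -0.05, "wx": 0, "wy": 0, "wz": 0, "hand": -0.6}, {"dx": 0.071, "dy": -0.138, "dz": -0.022, "wx": 0.22, "wy": 0.105, "wz": -0.304, "hand": -0.6}, {"dx": 0.071, "dy": -0.138, "dz": -0.022, "wx": 0.44, "wy": 0.21, "wz": -0.608, "hand": -0.6}, {"dx": 0.071, "dy": -0.138, "dz": -0.022, "wx": 0.44, "wy": 0.21, "wz": -0.608, "hand": -0.6}, {"dx": 0.071, "dy": -0.138, "dz": -0.022, "wx": 0.44, "wy": 0.21, "wz": -0.608, "hand": -0.6}, {"dx": 0.071, "dy": -0.138, "dz": -0.022, "wx": 0.44, "wy": 0.21, "wz": -0.608, "hand": -0.6}]'

```text
clock: 9.45
eef_pos: [506.9, -157.2, 283.6]
eef_rot: [-174.3, -27.0, 13.2]
ft_force: [-0.4, -1.6, -3.1]
grip_width: 29.4
grasp_force: 60.3
```

Call:
send_rows --motion '[{"dx": 0.092, "dy": -0.105, "dz": 0.054, "wx": 0.22, "wy": 0.105, "wz": -0.304, "hand": -0.6}, {"dx": 0.092, "dy": -0.105, "dz": 0.054, "wx": 0.44, "wy": 0.21, "wz": -0.608, "hand": -0.6}, {"dx": 0.092, "dy": -0.105, "dz": 0.054, "wx": 0.44, "wy": 0.21, "wz": -0.608, "hand": -0.6}, {"dx": 0.092, "dy": -0.105, "dz": 0.054, "wx": 0.44, "wy": 0.21, "wz": -0.608, "hand": -0.6}, {"dx": 0.092, "dy": -0.105, "dz": 0.054, "wx": 0.44, "wy": 0.21, "wz": -0.608, "hand": -0.6}]'

```text
clock: 9.95
eef_pos: [537.1, -105.0, 285.9]
eef_rot: [-171.7, -35.5, 33.3]
ft_force: [-0.3, 0.1, -1.5]
grip_width: 29.2
grasp_force: 61.0
```

Run:
```python
from h import *
from scipy.spatial.transform import Slerp
s=get_state(); p0=s['eef_pos']; R0=R.from_euler('xyz',s['eef_rot'],degrees=True); F=frame(YAW,52)
h=axes()[3]; Q=tcp_for(60,extra=-100*h+[0,0,30]); print(s['q'],p0)
S=Slerp([0,1],R.concatenate([R0,F]));plan(*[(p0+(Q-p0)*k/2,S(k/2)) for k in(1,2)])
```

```text
[-30.99350925  12.19440565 111.63695249  43.89783602  56.80145788
  -2.0574371 ] [ 537.05747909 -105.00439423  285.9287476 ]
d [ 0.0658 -0.0482  0.1466] w [ 0.4405  0.2124 -0.612 ]
d [0.0553 0.0072 0.1582] w [ 0.4405  0.2124 -0.612 ]
```

Call:
send_rows --motion '[{"dx": 0.066, "dy": -0.048, "dz": 0.146, "wx": 0.22, "wy": 0.106, "wz": -0.306, "hand": -0.6}, {"dx": 0.066, "dy": -0.048, "dz": 0.146, "wx": 0.44, "wy": 0.212, "wz": -0.612, "hand": -0.6}, {"dx": 0.066, "dy": -0.048, "dz": 0.146, "wx": 0.44, "wy": 0.212, "wz": -0.612, "hand": -0.6}, {"dx": 0.066, "dy": -0.048, "dz": 0.146, "wx": 0.44, "wy": 0.212, "wz": -0.612, "hand": -0.6}, {"dx": 0.066, "dy": -0.048, "dz": 0.146, "wx": 0.44, "wy": 0.212, "wz": -0.612, "hand": -0.6}]'

```text
clock: 10.45
eef_pos: [566.9, -52.6, 257.5]
eef_rot: [-173.2, -44.3, 56.0]
ft_force: [0.0, 0.9, -2.4]
grip_width: 29.1
grasp_force: 61.2
```

Call:
send_rows --motion '[{"dx": 0.055, "dy": 0.007, "dz": 0.158, "wx": 0.22, "wy": 0.106, "wz": -0.306, "hand": -0.6}, {"dx": 0.055, "dy": 0.007, "dz": 0.158, "wx": 0.44, "wy": 0.212, "wz": -0.612, "hand": -0.6}, {"dx": 0.055, "dy": 0.007, "dz": 0.158, "wx": 0.44, "wy": 0.212, "wz": -0.612, "hand": -0.6}, {"dx": 0.055, "dy": 0.007, "dz": 0.158, "wx": 0.44, "wy": 0.212, "wz": -0.612, "hand": -0.6}, {"dx": 0.055, "dy": 0.007, "dz": 0.158, "wx": 0.44, "wy": 0.212, "wz": -0.612, "hand": -0.6}, {"dx": 0.055, "dy": 0.007, "dz": 0.158, "wx": 0.44, "wy": 0.212, "wz": -0.612, "hand": -0.6}]'

```text
clock: 11.05
eef_pos: [596.1, -0.2, 228.9]
eef_rot: [179.7, -51.9, 83.2]
ft_force: [-0.2, -0.5, -2.2]
grip_width: 29.4
grasp_force: 61.3
```

```bash
cat > look.py <<'E'
from h import *
import sys
n=sys.argv[1]
s=get_state(); p0=s['eef_pos']; Rc=R.from_euler('xyz',s['eef_rot'],degrees=True); print(s['clock'],p0,s['eef_rot'],s['q'],s['ft_force'])
im,d,c=cam('wrist'); W=cloud(d,c); np.savez(n+'.npz',im=im,W=W,d=d); cv2.imwrite(f'pics/{n}.png',cv2.resize(im,(800,600)))
X,Y,Z,h=axes(); q=W-GAP; gx,gy,gz=q@X,q@Y,q@Z
off=p0-GAP; print('seat now', [(off@A+o).round(2) for A,o in zip((X,Y,Z),OFF)])
m=(gx>-70)&(gx<0)&(abs(gy)<60)&(abs(gz)<8)
if m.sum()>20:
    print('rest',m.sum(),'gx',np.percentile(gx[m],[1,99]).round(1),'gy',np.percentile(gy[m],[1,99]).round(1),'plane gz=a gx+b gy+c',np.linalg.lstsq(np.c_[gx[m],gy[m],np.ones(m.sum())],gz[m],rcond=None)[0].round(4))
    for lo in range(-40,40,10):
        k=m&(gy>=lo)&(gy<lo+10)
        if k.sum()>5: print('  gy',lo,'edge gx max',np.percentile(gx[k],[95,99]).round(1))
w=(gx>0)&(gx<40)&(abs(gy)<16)&(gz>-20)&(gz<60)
for lo in range(-20,60,10):
    k=w&(gz>=lo)&(gz<lo+10)
    if k.sum()>5: print('  wheel gz',lo,k.sum(),'gx',np.percentile(gx[k],[2,50]).round(1),'gy',np.percentile(gy[k],[2,98]).round(1))
E
python3 look.py w5; python3 -c "
from h import *
plan((tcp_for(60),frame(YAW,52)))"
```

```text
11.05 [ 5.96083970e+02 -2.05347649e-01  2.28934854e+02] [179.66264012 -51.90625054  83.18228895] [-23.67035214  31.85709193  99.03975255  50.96705799  76.36664875
 -42.01361397] [-0.15947254 -0.457145   -2.24227386]
seat now [np.float64(-67.65), np.float64(0.19), np.float64(140.48)]
rest 2897 gx [-58.4  -3.9] gy [-42.1  41.6] plane gz=a gx+b gy+c [ 2.000e-04 -5.200e-03  7.304e-01]
  gy -40 edge gx max [-7.5 -5. ]
  gy -30 edge gx max [-7.6 -5. ]
  gy -20 edge gx max [-7.6 -5.1]
  gy -10 edge gx max [-7.6 -5.1]
  gy 0 edge gx max [-6.4 -3.8]
  gy 10 edge gx max [-6.3 -3.8]
  gy 20 edge gx max [-6.4 -3.9]
  gy 30 edge gx max [-6.5 -3.9]
  wheel gz -10 11 gx [4.6 4.7] gy [-11.5   0.9]
  wheel gz 0 19 gx [4.5 4.6] gy [-11.   10.7]
  wheel gz 10 57 gx [5. 6.] gy [-11.2  10.7]
  wheel gz 20 81 gx [7.4 9. ] gy [-12.   10.5]
  wheel gz 30 105 gx [11.  12.9] gy [-11.7  11.4]
  wheel gz 40 174 gx [15.4 19.2] gy [-11.4  11.1]
  wheel gz 50 263 gx [22.7 28.4] gy [-12.1  10.7]
d [9.03e-02 2.00e-04 2.47e-01] w [0.0036 0.0026 0.0072]
```

View pics/w5.png

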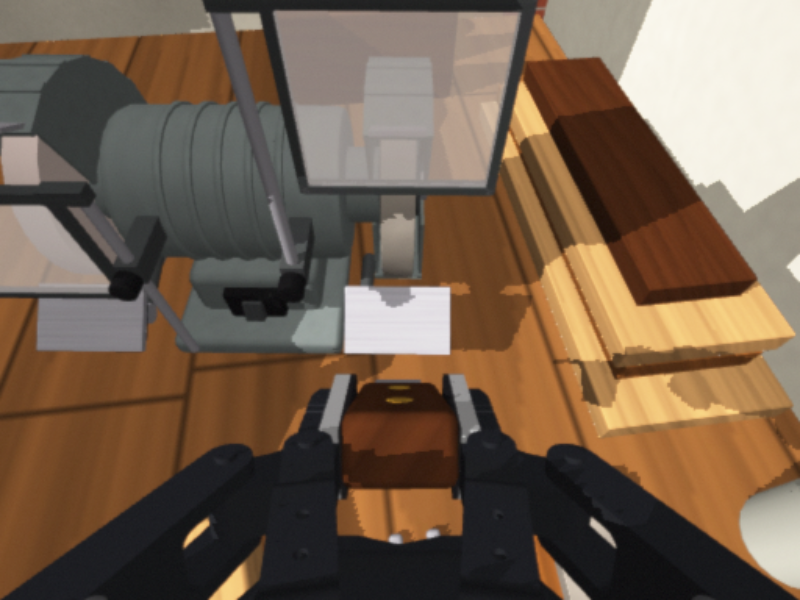

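The wrist view shows the raised shield (400,100), the wheel face (398,240) and the clear rest (397,320), with the held gauge at (400,430). The cloud puts rest edge, wheel and rest plane within 1 mm of my gap estimate. I move in to 60 mm above seating.

```bash
cat >> h.py <<'E'
_X,_Y,_Z,_h=axes(); GAP=GAP+0.1*_X-0.3*_Y+0.7*_Z
E
python3 -c "
from h import *
plan((tcp_for(60,extra=np.array([0,0,6])),frame(YAW,52)))"
```

```text
d [0.1029 0.001  0.2362] w [0.0036 0.0026 0.0072]
```

Call:
send_rows --motion '[{"dx": 0.035, "dy": 0.001, "dz": 0.08, "wx": 0.004, "wy": 0.003, "wz": 0.007, "hand": -0.6}, {"dx": 0.07, "dy": 0.001, "dz": 0.16, "wx": 0.004, "wy": 0.003, "wz": 0.007, "hand": -0.6}, {"dx": 0.1, "dy": 0.001, "dz": 0.237, "wx": 0.004, "wy": 0.003, "wz": 0.007, "hand": -0.6}, {"dx": 0.1, "dy": 0.001, "dz": 0.237, "wx": 0.004, "wy": 0.003, "wz": 0.007, "hand": -0.6}, {"dx": 0.1, "dy": 0.001, "dz": 0.237, "wx": 0.004, "wy": 0.003, "wz": 0.007, "hand": -0.6}]'

```text
clock: 11.6
eef_pos: [608.5, 98.8, 201.8]
eef_rot: [-180.0, -52.0, 83.1]
ft_force: [0.6, -0.1, -2.6]
grip_width: 29.2
grasp_force: 61.1
```

```bash
python3 look.py w6
python3 - <<'E'
from h import *
D=np.load('w6.npz');W=D['W'];X,Y,Z,h=axes();q=W-GAP;gx,gy,gz=q@X,q@Y,q@Z
m=(abs(gy)<20)&(abs(gx)<14)&(gz>12)&(gz<180)
for lo in range(12,180,12):
    k=m&(gz>=lo)&(gz<lo+12)&(gx<14)
    if k.sum()>5: print('gauge gz',lo,k.sum(),np.percentile(gx[k],[5,50,95]).round(1),np.percentile(gy[k],[2,98]).round(1))
plan((tcp_for(30),frame(YAW,52)),(tcp_for(2),frame(YAW,52)))
E
```

```text
11.6 [608.48463403  98.81714701 201.75654984] [-179.98141818  -52.04848415   83.05371085] [-14.41857328  33.0681111  101.88095762  56.98843589  68.79676981
 -41.16609789] [ 0.60653991 -0.06468189 -2.59274322]
seat now [np.float64(2.48), np.float64(0.42), np.float64(63.85)]
rest 32 gx [-9.2 -3.7] gy [-27.9  37.2] plane gz=a gx+b gy+c [-0.6709  0.0129 -4.4795]
  gy -30 edge gx max [-4. -4.]
  gy 20 edge gx max [-3.7 -3.7]
  wheel gz 10 30 gx [5.6 5.8] gy [-11.5  11.2]
  wheel gz 20 113 gx [2.5 8.6] gy [-11.6  11.2]
  wheel gz 30 149 gx [ 2.5 13. ] gy [-11.5  11.6]
  wheel gz 40 249 gx [16.  19.8] gy [-11.7  11.2]
  wheel gz 50 387 gx [24.2 29.3] gy [-11.4  11.6]
gauge gz 12 49 [5.6 7.2 7.5] [-11.2  10.9]
gauge gz 24 173 [ 2.5  9.9 13.1] [-11.5  11.6]
gauge gz 36 16 [2.6 2.7 5.6] [-12.7  11.1]
gauge gz 108 57 [10.6 11.1 11.3] [-14.3  12.4]
gauge gz 120 122 [10.8 11.3 11.5] [-14.   12.2]
gauge gz 132 183 [10.6 11.4 12.5] [-15.9  13.5]
gauge gz 144 305 [10.8 11.5 13.7] [-19.3  19.3]
gauge gz 156 673 [-12.6  11.1  12. ] [-19.5  19.5]
gauge gz 168 4154 [-6.9  3.2 11.5] [-18.3  17.7]
d [-0.0341 -0.0002  0.079 ] w [-0.0025 -0.0016  0.0032]
d [-0.0239  0.      0.0658] w [0. 0. 0.]
```

View pics/w6.png

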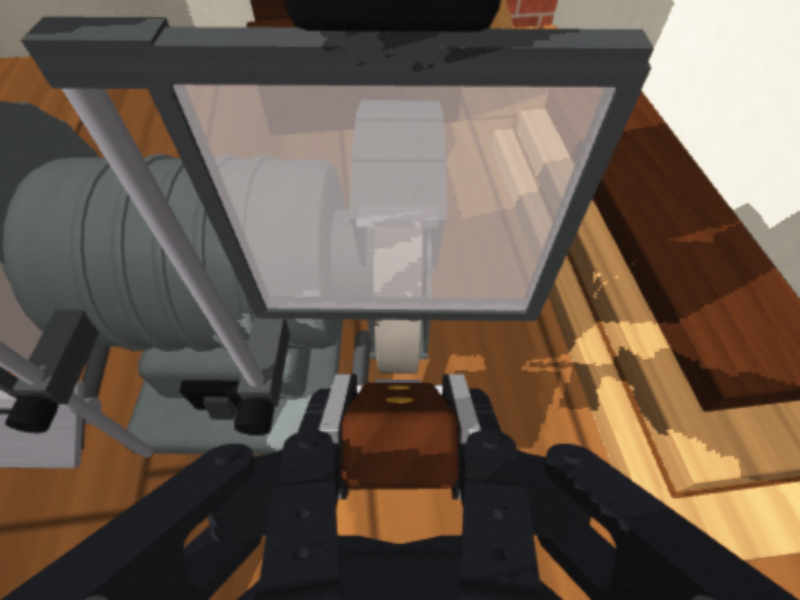

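Run:
```python
from h import *
for n,p,e in (('w4',[478.44170431,-209.4224298,268.93105657],[179.9837015,-20.02831707,-6.16217683]),('w5',[596.08397,-.205347649,228.934854],[179.66264012,-51.90625054,83.18228895]),('w6',[608.48463403,98.81714701,201.75654984],[-179.98141818,-52.04848415,83.05371085])):
    W=np.load(n+'.npz')['W'];T=R.from_euler('xyz',e,degrees=True).inv().apply((W-p).reshape(-1,3)); a=np.radians(20); tx,ty,tz=T.T
    gx=np.cos(a)*tx+np.sin(a)*tz; gz=np.sin(a)*tx-np.cos(a)*tz; gy=-ty
    k=(abs(gy)<10)&(gx>-1)&(gx<10)&(gz>-20)&(gz<30); b=(abs(gy)<10)&(gx>-9)&(gx<0)&(gz<-90)&(gz>-115)
    print(n,k.sum(),np.median(gx[k]),np.polyfit(gz[k],gx[k],1),'blade',b.sum(),np.median(gx[b]),'top',np.median(gz[(abs(gy)<10)&(gx>-10)&(gx<0)&(gz>35)&(gz<55)]), 'tip',gz[b].min() if b.sum() else 0)
s=get_state();print(s['eef_pos'],s['eef_rot'])
```

```text
w4 494 4.0732823574288055 [0.00507841 4.04193471] blade 68 -4.393110787326872 top 45.452882370778674 tip -110.66511410159468
w5 493 2.7031828031852463 [0.00840209 2.62767706] blade 44 -6.1540769424125745 top 45.50576360570154 tip -106.90177893356591
w6 498 2.725918600259873 [0.00894179 2.64615244] blade 86 -5.979431333965339 top 45.55185144136834 tip -114.85285505486857
[608.92189091  98.05738806 201.93648605] [179.9538932  -52.04898628  83.05466473]
```

```bash
echo "OFF=np.array([-8.0,-0.8,-70.])" >> h.py
python3 - <<'E'
from h import *
plan((tcp_for(25),frame(YAW,52)))
E
```

```text
d [-0.0342 -0.0029  0.0923] w [-0.0025 -0.0016  0.0032]
```

Call:
send_rows --motion '[{"dx": -0.006, "dy": -0.003, "dz": 0.01, "wx": 0, "wy": 0, "wz": 0.003, "hand": -0.6}, {"dx": -0.016, "dy": -0.003, "dz": 0.037, "wx": 0, "wy": 0, "wz": 0.003, "hand": -0.6}, {"dx": -0.025, "dy": -0.003, "dz": 0.064, "wx": 0, "wy": 0, "wz": 0.003, "hand": -0.6}, {"dx": -0.034, "dy": -0.003, "dz": 0.092, "wx": 0, "wy": 0, "wz": 0.003, "hand": -0.6}, {"dx": -0.034, "dy": -0.003, "dz": 0.092, "wx": 0, "wy": 0, "wz": 0.003, "hand": -0.6}, {"dx": -0.034, "dy": -0.003, "dz": 0.092, "wx": 0, "wy": 0, "wz": 0.003, "hand": -0.6}]'

```text
clock: 12.25
eef_pos: [610.0, 119.5, 167.4]
eef_rot: [-179.8, -52.1, 82.9]
ft_force: [-0.4, 0.0, -1.9]
grip_width: 29.5
grasp_force: 61.1
```

```bash
cat >> look.py <<'E'
print('gauge:')
for lo in range(-20,120,10):
    k=(abs(gy)<20)&(gx>-8)&(gx<14)&(gz>=lo)&(gz<lo+10)
    if k.sum()>5: print(lo,k.sum(),'gx',np.percentile(gx[k],[5,25,50,95]).round(1),'gy',np.percentile(gy[k],[2,98]).round(1))
i=np.nanargmin(np.linalg.norm(q.reshape(-1,3),axis=1)); v,u=divmod(i,512); print(u,v)
cv2.imwrite(f'pics/{n}.png',cv2.resize(im[max(0,v-60):v+60,max(0,u-80):u+80],(640,480),interpolation=2))
for t in(15,2,0): plan((tcp_for(t),frame(YAW,52)))
E
python3 look.py w7
```

```text
12.25 [610.00871148 119.48014632 167.367646  ] [-179.76265939  -52.09713134   82.85055651] [-12.45883188  36.03945795 102.66350092  59.45572983  65.75565471
 -43.73321933] [-0.4034358   0.03293895 -1.85020067]
seat now [np.float64(0.01), np.float64(0.36), np.float64(23.72)]
rest 202 gx [-58.5 -55.4] gy [-27.9  27.8] plane gz=a gx+b gy+c [-0.0374 -0.0059 -2.3007]
  gy -30 edge gx max [-35.   -4.2]
  gy -20 edge gx max [-56.2 -56. ]
  gy -10 edge gx max [-56.2 -56.2]
  gy 0 edge gx max [-56.2 -56.1]
  gy 10 edge gx max [-56.5 -56.4]
  gy 20 edge gx max [-56.4 -55.7]
  wheel gz -20 28 gx [1.9 2. ] gy [-10.7  12.8]
  wheel gz -10 29 gx [1.9 2. ] gy [-11.3  13.2]
  wheel gz 10 40 gx [5.5 5.7] gy [-11.1  11. ]
  wheel gz 20 108 gx [7.2 9.4] gy [-11.2  11.2]
  wheel gz 30 170 gx [11.3 13.2] gy [-11.5  11.3]
  wheel gz 40 346 gx [15.8 19.8] gy [-11.6  11.4]
  wheel gz 50 554 gx [23.6 29.2] gy [-11.4  11.3]
gauge:
-20 28 gx [1.9 1.9 2.  2.1] gy [-10.7  12.8]
-10 29 gx [1.9 2.  2.  2.1] gy [-11.3  13.2]
10 40 gx [5.5 5.6 5.7 7.2] gy [-11.1  11. ]
20 108 gx [ 7.2  8.5  9.4 10.5] gy [-11.2  11.2]
30 97 gx [11.3 11.4 12.3 13.3] gy [-11.6  11. ]
70 55 gx [10.  10.4 10.5 10.6] gy [-13.2  13.5]
80 99 gx [10.1 10.5 10.6 10.9] gy [-12.8  13.3]
90 148 gx [10.  10.6 10.6 11.8] gy [-14.9  14.6]
100 183 gx [ 9.9 10.6 10.7 13.5] gy [-14.9  14.7]
110 434 gx [10.2 10.7 10.9 13.4] gy [-19.6  19.6]
256 244
d [-0.0081  0.0002  0.0215] w [-0.0052 -0.0031  0.    ]
d [-0.0193  0.0003  0.0521] w [-0.0052 -0.0031  0.    ]
d [-0.021   0.0003  0.0568] w [-0.0052 -0.0031  0.    ]
```

View pics/w7.png

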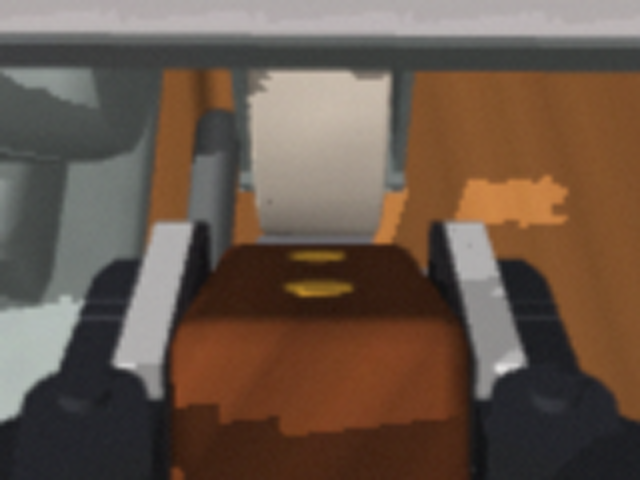

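The crop shows the blade (grey strip at (315,240)) entering just below the wheel face (320,150), centred between the fingers. The cloud gives blade mid at gx≈0.0, already 16 mm into the gap with no force. I continue gently.

Call:
send_rows --motion '[{"dx": -0.004, "dy": 0, "dz": 0.01, "wx": 0, "wy": 0, "wz": 0, "hand": -0.6}, {"dx": -0.008, "dy": 0, "dz": 0.0215, "wx": 0, "wy": 0, "wz": 0, "hand": -0.6}, {"dx": -0.012, "dy": 0, "dz": 0.033, "wx": 0, "wy": 0, "wz": 0, "hand": -0.6}, {"dx": -0.0155, "dy": 0, "dz": 0.042, "wx": 0, "wy": 0, "wz": 0, "hand": -0.6}, {"dx": -0.018, "dy": 0, "dz": 0.0485, "wx": 0, "wy": 0, "wz": 0, "hand": -0.6}, {"dx": -0.018, "dy": 0, "dz": 0.0485, "wx": 0, "wy": 0, "wz": 0, "hand": -0.6}, {"dx": -0.018, "dy": 0, "dz": 0.0485, "wx": 0, "wy": 0, "wz": 0, "hand": -0.6}]'

```text
clock: 13.0
eef_pos: [611.6, 129.9, 150.4]
eef_rot: [-179.9, -52.1, 82.9]
ft_force: [-0.4, 0.3, -2.3]
grip_width: 29.1
grasp_force: 61.1
```

```bash
python3 look.py w8 | grep -v wheel
```

```text
13.0 [611.56573111 129.94322188 150.36654211] [-179.86883866  -52.08764219   82.91161404] [-11.43771113  37.58564144 102.87991021  60.82950465  64.25579223
 -45.10928116] [-0.39163134  0.27949607 -2.33365772]
seat now [np.float64(-0.03), np.float64(0.11), np.float64(3.7)]
rest 875 gx [-58.7 -49.2] gy [-30.8  29.5] plane gz=a gx+b gy+c [ 0.038  -0.0063  1.9945]
  gy -40 edge gx max [-55.3 -55. ]
  gy -30 edge gx max [-49.6 -49.1]
  gy -20 edge gx max [-49.5 -49.2]
  gy -10 edge gx max [-49.7 -49.3]
  gy 0 edge gx max [-49.5 -49.3]
  gy 10 edge gx max [-49.6 -49.1]
  gy 20 edge gx max [-49.9 -49.3]
  gy 30 edge gx max [-55.4 -55.3]
gauge:
10 29 gx [6.8 6.8 6.9 7. ] gy [-11.3  10.7]
20 111 gx [ 8.1  8.3  9.2 10.9] gy [-11.3  11.2]
30 129 gx [11.  11.8 12.7 13.6] gy [-11.3  11.3]
50 62 gx [10.  10.4 10.4 10.6] gy [-13.3  13.2]
60 95 gx [10.1 10.5 10.5 10.8] gy [-13.   13.2]
70 146 gx [10.  10.5 10.6 11.9] gy [-15.1  14.2]
80 185 gx [10.  10.5 10.6 13.7] gy [-15.2  16.5]
90 435 gx [10.  10.7 10.9 13.4] gy [-19.5  19.5]
100 514 gx [ 6.4  8.1  9.7 10.9] gy [-19.6  19.6]
110 4092 gx [-6.8 -2.5  2.5 10.6] gy [-17.7  17.5]
251 244
d [ 0.0097  0.     -0.0263] w [-0.0043 -0.003   0.0004]
d [-0.0015  0.0001  0.0043] w [-0.0043 -0.003   0.0004]
d [-0.0032  0.0001  0.0089] w [-0.0043 -0.003   0.0004]
```

Down 1 mm at a time until the foot's contact force appears.

Call:
send_rows --motion '[{"dx": -0.001, "dy": 0, "dz": 0.0025, "wx": 0, "wy": 0, "wz": 0, "hand": -0.6}, {"dx": -0.0015, "dy": 0, "dz": 0.0045, "wx": 0, "wy": 0, "wz": 0, "hand": -0.6}, {"dx": -0.0015, "dy": 0, "dz": 0.0045, "wx": 0, "wy": 0, "wz": 0, "hand": -0.6}, {"dx": -0.0015, "dy": 0, "dz": 0.0045, "wx": 0, "wy": 0, "wz": 0, "hand": -0.6}]'

```text
clock: 13.45
eef_pos: [611.7, 130.9, 148.8]
eef_rot: [-179.9, -52.1, 82.9]
ft_force: [0.1, -0.2, -2.8]
grip_width: 29.3
grasp_force: 61.1
```

Call:
send_rows --motion '[{"dx": -0.001, "dy": 0, "dz": 0.0025, "wx": 0, "wy": 0, "wz": 0, "hand": -0.6}, {"dx": -0.001, "dy": 0, "dz": 0.0025, "wx": 0, "wy": 0, "wz": 0, "hand": -0.6}, {"dx": -0.001, "dy": 0, "dz": 0.0025, "wx": 0, "wy": 0, "wz": 0, "hand": -0.6}]'

```text
clock: 13.75
eef_pos: [611.7, 131.5, 147.8]
eef_rot: [-179.9, -52.1, 82.9]
ft_force: [0.1, -0.2, -2.1]
grip_width: 29.1
grasp_force: 61.1
```

Call:
send_rows --motion '[{"dx": -0.001, "dy": 0, "dz": 0.0025, "wx": 0, "wy": 0, "wz": 0, "hand": -0.6}, {"dx": -0.001, "dy": 0, "dz": 0.0025, "wx": 0, "wy": 0, "wz": 0, "hand": -0.6}, {"dx": -0.001, "dy": 0, "dz": 0.0025, "wx": 0, "wy": 0, "wz": 0, "hand": -0.6}]'

```text
clock: 14.05
eef_pos: [611.8, 132.0, 146.9]
eef_rot: [-179.9, -52.1, 82.9]
ft_force: [0.5, -1.0, -1.9]
grip_width: 29.6
grasp_force: 61.3
```

Call:
send_rows --motion '[{"dx": -0.001, "dy": 0, "dz": 0.0025, "wx": 0, "wy": 0, "wz": 0, "hand": -0.6}, {"dx": -0.001, "dy": 0, "dz": 0.0025, "wx": 0, "wy": 0, "wz": 0, "hand": -0.6}, {"dx": -0.001, "dy": 0, "dz": 0.0025, "wx": 0, "wy": 0, "wz": 0, "hand": -0.6}]'

```text
clock: 14.35
eef_pos: [611.9, 132.2, 146.9]
eef_rot: [-179.9, -52.1, 83.0]
ft_force: [-2.3, -4.1, 5.2]
grip_width: 29.3
grasp_force: 62.3
```

Contact: about 8 N along the rest's normal. I release now, then back out along the tool axis.

Call:
send_rows --motion '[{"dx": 0, "dy": 0, "dz": 0, "wx": 0, "wy": 0, "wz": 0, "hand": -0.2}, {"dx": 0, "dy": 0, "dz": 0, "wx": 0, "wy": 0, "wz": 0, "hand": -0.1}, {"dx": 0, "dy": 0, "dz": 0, "wx": 0, "wy": 0, "wz": 0, "hand": 0.1}, {"dx": 0, "dy": 0, "dz": 0, "wx": 0, "wy": 0, "wz": 0, "hand": 0.2}, {"dx": 0, "dy": 0, "dz": 0, "wx": 0, "wy": 0, "wz": 0, "hand": 0.2}, {"dx": 0, "dy": 0, "dz": 0, "wx": 0, "wy": 0, "wz": 0, "hand": 0.2}]'

```text
clock: 14.95
eef_pos: [611.9, 132.6, 146.0]
eef_rot: [-179.9, -52.1, 82.9]
ft_force: [-0.3, -1.0, -0.1]
grip_width: 51.2
grasp_force: 0.0
```

```bash
python3 look.py w9 | grep -v wheel
```

```text
14.95 [611.85308962 132.6428875  145.96441021] [-179.86591097  -52.08928144   82.9095588 ] [-11.17662098  37.99337127 102.92494269  61.18532129  63.89375416
 -45.45932906] [-0.26069179 -1.03350713 -0.08119021]
seat now [np.float64(-0.06), np.float64(0.16), np.float64(-1.48)]
rest 2827 gx [-58.4  -4. ] gy [-41.8  41.8] plane gz=a gx+b gy+c [-0.0024 -0.0047 -0.1688]
  gy -40 edge gx max [-6.9 -4.3]
  gy -30 edge gx max [-4.8 -4.1]
  gy -20 edge gx max [-52.2 -12.1]
  gy -10 edge gx max [-52.6 -52.2]
  gy 0 edge gx max [-52.9 -52.8]
  gy 10 edge gx max [-53.3 -52.9]
  gy 20 edge gx max [-3.9 -3.7]
  gy 30 edge gx max [-5.8 -3.8]
gauge:
-20 25 gx [0.1 0.5 0.7 1.1] gy [-11.9  12.2]
0 7 gx [4.8 4.8 4.9 4.9] gy [ 0.  10.4]
10 55 gx [5.  5.1 6.5 6.7] gy [-11.   10.1]
20 124 gx [ 7.9  8.2  9.1 10.7] gy [-11.4  11.2]
30 117 gx [10.8 11.6 12.5 13.4] gy [-11.1  11. ]
40 15 gx [7.6 8.3 8.4 8.8] gy [-11.9  14.3]
50 104 gx [7.9 8.2 8.5 9. ] gy [-11.9  14.1]
60 126 gx [7.9 8.2 8.6 9. ] gy [-12.2  14.1]
70 148 gx [7.8 8.2 8.5 9. ] gy [-12.   14.5]
80 181 gx [7.9 8.2 8.5 9. ] gy [-12.1  14.3]
90 229 gx [7.8 8.2 8.6 9. ] gy [-12.1  14.6]
100 283 gx [7.9 8.2 8.5 9. ] gy [-12.   14.6]
110 3378 gx [-7.2 -3.7  0.6  8. ] gy [-13.2  15. ]
256 246
d [ 0.0143  0.0002 -0.0386] w [-0.0046 -0.0029  0.0002]
d [ 0.0031  0.0003 -0.0081] w [-0.0046 -0.0029  0.0002]
d [ 0.0014  0.0003 -0.0034] w [-0.0046 -0.0029  0.0002]
```

The gauge settled flush: the foot is down, the blade lies against the rest's edge and within 1.2 mm of midway, and the fingers are clear. I back out.

Call:
send_rows --motion '[{"dx": 0, "dy": 0.002, "dz": -0.03, "wx": 0, "wy": 0, "wz": 0, "hand": 0.2}, {"dx": 0, "dy": 0.002, "dz": -0.07, "wx": 0, "wy": 0, "wz": 0, "hand": 0.2}, {"dx": 0, "dy": 0.002, "dz": -0.13, "wx": 0, "wy": 0, "wz": 0, "hand": 0.2}, {"dx": 0, "dy": 0.002, "dz": -0.2, "wx": 0, "wy": 0, "wz": 0, "hand": 0.2}, {"dx": 0, "dy": 0.002, "dz": -0.28, "wx": 0, "wy": 0, "wz": 0, "hand": 0.2}, {"dx": 0, "dy": 0.002, "dz": -0.28, "wx": 0, "wy": 0, "wz": 0, "hand": 0.2}, {"dx": 0, "dy": 0.002, "dz": -0.28, "wx": 0, "wy": 0, "wz": 0, "hand": 0.2}]'

```text
clock: 15.7
eef_pos: [602.4, 43.4, 215.7]
eef_rot: [180.0, -52.1, 82.9]
ft_force: [-1.6, -0.1, -0.6]
grip_width: 51.2
grasp_force: 0.0
```

```bash
python3 look.py w10 | grep -v -e wheel -e edge
python3 - <<'E'
from h import *
im=np.load('w10.npz')['im']; cv2.imwrite('pics/w10f.png',cv2.resize(im,(640,480)))
E
```

```text
15.7 [602.37257912  43.44584158 215.73715936] [179.95677843 -52.05341835  82.93925595] [-19.66221782  32.41451611 100.50082743  53.62490629  72.94709205
 -41.63815377] [-1.55022999 -0.13951825 -0.56959341]
seat now [np.float64(-39.15), np.float64(-1.46), np.float64(105.22)]
rest 2675 gx [-58.6  -5. ] gy [-42.9  42. ] plane gz=a gx+b gy+c [ 0.001  -0.0047  0.0281]
gauge:
110 814 gx [-6.6 -3.5  0.3  7.8] gy [-13.1  15.1]
253 216
d [ 0.0147 -0.0017  0.2428] w [-0.0029 -0.0025 -0.0003]
d [ 0.0035 -0.0017  0.2733] w [-0.0029 -0.0025 -0.0003]
d [ 0.0018 -0.0017  0.278 ] w [-0.0029 -0.0025 -0.0003]
```

View pics/w10f.png

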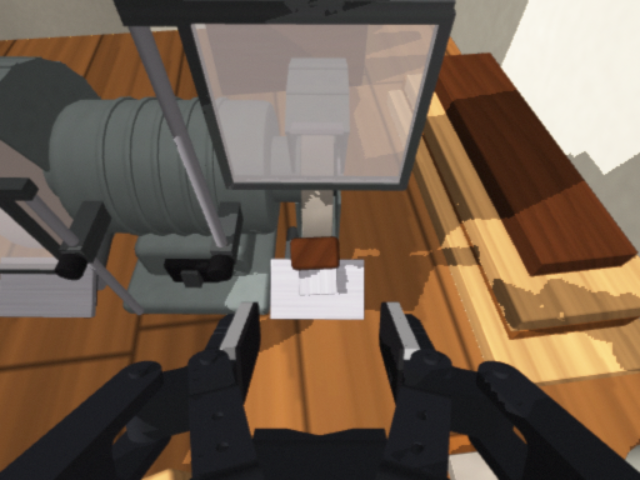

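The view shows the gauge standing in the gap at (315,252) with its foot flat on the rest (318,285), the shield up (320,100) and the gripper clear.

```bash
python3 -c "
from plant import arm
print(arm.job_done())"
```

```text
the job is handed in; nothing more can be done
None
```

The right-hand shield is up about 102 mm and holding, and the setting gauge stands released in the gap with its foot on the rest, about 1 mm off midway and turned about 2°. It took 15.8 s, and only the shield and gauge were handled.

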